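Draw a spent gas cartridge out of a deep well

ROBOT

A 7-joint arm with a two-finger parallel gripper is mounted at the origin on the work surface. World frame = base frame: x ahead of the robot, y to its left, z up, the work surface at z = 0. Lengths are in m, angles in rad, forces in N, time in s.
With the tool pointing down it reaches from about 0.35 to 0.9 m from the base axis. Payload 8.1 kg.
Tool frame: the origin (TCP) lies at the very end of the fingers, on their centre line; the grasp point (between the pads) lies 19 mm behind it; x points along the fingers, y is the direction in which the jaws open and shut, and the axes are right-handed (so a half turn about x gives the same grasp; the last joint's range is limited). The gripper opens to 92 mm and grips with 3 to 60 N. Pads are 19 mm wide; open, the fingers measure 130 mm over their backs; the gripper's body (75 mm by 190 mm) begins 47 mm behind the grasp point.
Start: joints at [-1.335, 0.434, 0.025, 1.573, -0.012, 1.134, -0.075], TCP at [0.208, 0.589, 0.227] pointing down, gripper open.
Joint ranges: [-2.62, 2.62], [-0.44, 2.09], [-1.27, 1.32], [0.08, 2.57], [-1.32, 4.46], [0.12, 2], [-2.74, 2.74]. Speed limits (rad/s): [2.22, 2.22, 3.01, 3.01, 3.14, 3.14, 3.14].

INTERFACE

Orientations are given as a rotation vector (axis times angle).
In Python, from cell import arm gives the robot as it stands.
- The arm moves only by the tool servo_tool, never from a script. Its argument "plan" is a list of rows, each a list of 2 entries, a list of its own where there are three numbers: the shift along the world's x, y, z in cm, then the turn, a rotation vector about the world's x, y, z in degrees. A call has 1 to 12 rows; each row is the pose to reach, as a shift and turn from the pose measured when the call began; what a row does not reach only later rows make up. A row lasts 1/10 s, in which the tool goes at most 50 mm and 8.59 degrees, less where a joint would pass 70% of its speed; a pose out of reach is approached as far as the arm can. A call with a gripper value outside its range is refused whole. "grip" is the opening, from 0 (shut) to 1 (fully open), set as the call begins (left out, the last holds). The fingers move at their own pace and stop on an object; "squeeze" is the grip in N (left out, the last holds). Time passes only in rows, so rows that repeat a pose let the fingers close. It gives the time, the measured TCP pose, the force and the opening at its end, in the units of the state.
- arm.observe(): the state, without advancing time (a new reading comes with each control period).
- arm.get_image(name): name is "scene" or "side" or "wrist"; returns a dict with "frame" (480x640x3 uint8, blue, green, red), "fx", "fy", "cx", "cy" (pixels), "position" and "rotation" of the camera in the world. Camera axes: x right, y down, z forward; pixel columns grow to the right and rows downward; lengths in m; the calibration is good to about 2 mm. A picture is of the moment at which its call begins. There is no depth.
- arm.sign_off(): hands the job in, once; it reports no verdict.
Trained networks look in a picture, given as the dict that the camera call returned (one of the last four; its "shot" number tells which), for a name from the list of things; names that differ only in an ending like _2 or _b are one class to them, and where a whole thing is asked for, a point or a joint stands for the part that bears it (a point fixed in the world has none). Each returns a list of dicts, best first, with "score" (0 to 1); they miss things now and then, are a little off and sometimes report something else, mostly with a low value. They report only what shows in the picture. A call takes as long as a camera call. They do not tell look-alikes from the thing itself.
- arm.search_frame(picture, query): "at" ([column, row] in pixels, amid what is visible of it).
- arm.trace(picture, query): "pixels" (480x640 bool, what is visible of it) and "at" ([column, row] in pixels, amid what is visible of it).
The state is a dict: "clock": time; "joints": joint angles; "dq": joint speeds; "joint_efforts": joint torques, N m; "position": TCP position; "ee_rot": TCP orientation; "force": force on the tool from outside, world axes, zero at the start; "ft_torque": the same for the moment, N m; "width": opening from 0.0 (shut) to 1.0 (fully open).
Only numpy, scipy, OpenCV 4.12 (cv2) and the standard library are available. Lean on these libraries where they do the work, as an engineer would, in place of code of your own. Each camera call takes 0.05 s, during which the arm holds its last target.

TASK

One of the three deep wells in the purifier block holds a spent cartridge with a wire bail; draw it out with the hook tool, never with the fingers, and stand it upright on the rubber mat. Unhook it, hang the hook tool back in the hole of its stand, and only then take the cartridge by its body and stand it upright in the free cell of the tray. Work gently: do not drop, fling or tip over the cartridge, and leave the blanking plugs, the used cartridges in the tray, the bottle, the jar and the beaker where they are.

Things in the scene. Friction and masses are not known exactly. Their poses are not given: they have to be found in the camera images.
- block: Purifier block, white, fixed; 90 (its x) x 250 (its y) x 147 mm high; origin at the centre of its underside. Three upright wells open at the top, at x = 0, y = -80, 0, +80 mm: bore 58 mm across down to 20 mm above the bench, below that a seat 47 mm across, floor 5 mm above the bench. One well (any) holds the spent cartridge, the others the plugs.
- cartridge_mid (a point): Spent cartridge, loose, about 160 g, on the floor of one well: white plastic cylinder 44 mm across and 44 mm high with a steel wire bail on its flat dark top (72 mm high in all). This point is on its axis, 22 mm above its underside; z is its upward axis.
- cartridge_bail (a point): Centre of the bail's level crossbar, on the cartridge's axis, 48 mm above the point before, same axes. The bail is an upright arch of 4 mm wire in the cartridge's y-z plane: crossbar along y, straight for 22 mm; legs 30 mm apart (centre lines); 24 mm clear between the flat top and the crossbar. In the well the crossbar's top is 70 mm below the block's top.
- hook_grip (a point): Hook tool, loose, about 90 g, hanging upright in its stand. This point is the centre of its black handle: 30 mm along the tool's x, 18 mm along y (grip across this), 50 mm along z (up). Under it is a steel guard disc 58 mm across, underside 30 mm below this point, with a tongue on the toe's side (tool's +x). A straight shaft of 5 mm rod goes down from it on the tool's axis.
- hook_toe (a point): Lower end of the shaft: on the tool's axis, 122 mm below the handle's centre, same axes. Here the 5 mm rod bends to a toe along the tool's +x, 12 mm long to the centre line of its upturned tip, whose top is 9.5 mm above this point (throat 7 mm). The hook reaches from -2.5 to +14.5 mm along x and 2.5 mm below this point.
- stand_hole (a point): Stand of the hook tool, fixed: aluminium bridge 90 x 90 mm, with two side walls at its y = +-42 mm, open in front and behind. This point is the centre of the 44 mm hole in its 6 mm top plate, at the plate's upper face 115 mm above the bench. The tool hangs with its shaft through the hole and its guard disc resting on the plate (toe point 92 mm below the plate's upper face), turned any way.
- mat: Grey-black rubber mat, fixed, 110 x 110 x 3 mm; origin at the centre of its underside, on the bench.
- tray: Grey tray, fixed, 204 (its x) x 72 (its y) x 14 mm high, walls 4 mm, floor 4 mm above the bench; three cells in a row along its x, centres at x = -67, 0 and +67 mm, each about 63 x 64 mm. Two hold used cartridges, one is free. Origin at the centre of its underside.
- seat: Thin grey card disc, 52 mm across, on the floor of the tray's free cell, at its centre; origin below it at bench height.
- plug_a_mid (a point): Blanking plug in another well, to be left: white cylinder 44 mm across, 44 mm high, flat dark top without a bail. This point is its centre.
- plug_b_mid (a point): The other blanking plug, the same as the first, in the remaining well. This point is its centre.
- used_a_mid (a point): Used cartridge already standing in the tray, to be left; the same shape as the spent cartridge. This point is its axis, 22 mm above its underside.
- used_b_mid (a point): Second used cartridge already standing in the tray, to be left. This point is its axis, 22 mm above its underside.
- bottle: Amber bottle, loose, to be left: 66 mm across, 190 mm high; origin at the centre of its underside.
- jar: Clear jar, loose, to be left: 64 mm across, 100 mm high; origin at the centre of its underside.
- beaker: Empty beaker, loose, to be left: 68 mm across the rim, 80 mm high; origin at the centre of its underside.
Things that resemble listed ones, but are neither listed nor needed, are in the scene too. Leave any brown look-alike of the part that bears stand_hole alone.

How it is judged:
By the outcome, as a careful person would: the job done as asked, in the order asked, and still so for the second after the job is handed in, with the robot touching nothing.
It also fails if it takes over 72 s, if anything falls off the work surface, if the arm or the gripper's body presses on something with over 40 N, if the wrist force passes 120 N, or if a joint passes its speed limit or range.

## Working session

There is one attempt and no reset: what is moved stays moved. The work goes in short steps, Python scripts to look and compute and a tool call to move; the robot and the scene stay as the last step left them, time stands still between calls to the robot, and variables do not carry over. Pictures are saved under pics/ and viewed, and the job is handed in when it is done.

Besides the shell and the picture viewer there is one more tool, called after "Call:" as name([rows], argument=value, ...), one row to a line, values as JSON. servo_tool: Moves the arm, as the interface text tells. Its arguments: {"type":"object","properties":{"plan":{"type":"array","items":{"type":"array"}},"grip":{"type":"number"},"squeeze":{"type":"number"}},"required":["plan"]}

```bash
ls; mkdir -p pics; cat > h.py <<'E'
import numpy as np, cv2
from scipy.spatial.transform import Rotation as R
from cell import arm
def ray(im,px):
    d=np.array([(px[0]-im['cx'])/im['fx'],(px[1]-im['cy'])/im['fy'],1.0])
    Rm=np.array(im['rotation']); 
    if Rm.shape!=(3,3): Rm=R.from_rotvec(Rm).as_matrix()
    return np.array(im['position']),Rm@d
def onz(im,px,z):
    p,d=ray(im,px); return p+d*(z-p[2])/d[2]
def proj(im,P):
    Rm=np.array(im['rotation'])
    if Rm.shape!=(3,3): Rm=R.from_rotvec(Rm).as_matrix()
    c=(np.array(P)-np.array(im['position']))@Rm
    return np.array([im['fx']*c[...,0]/c[...,2]+im['cx'],im['fy']*c[...,1]/c[...,2]+im['cy']]).T
def tri(obs):
    A=np.zeros((3,3));b=np.zeros(3)
    for im,px in obs:
        p,d=ray(im,px);d=d/np.linalg.norm(d);M=np.eye(3)-np.outer(d,d);A+=M;b+=M@p
    return np.linalg.solve(A,b)
def shot(n,f):
    im=arm.get_image(n); cv2.imwrite('pics/'+f+'.png',im['frame']); return im
E
python3 - <<'E'
from h import *
np.set_printoptions(precision=4,suppress=True)
print(arm.observe())
for n in ['scene','side','wrist']:
    im=shot(n,n+'0'); print(n,im['position'],np.array(im['rotation']),im['fx'],im['cx'],im['cy'],im['shot'])
    for q in ['block','cartridge_mid','cartridge_bail','hook_grip','hook_toe','stand_hole','mat','tray','seat','plug_a_mid','used_a_mid','bottle','jar','beaker']:
        for d in arm.search_frame(im,q): print(' ',q,np.round(d['at'],1),round(d['score'],2))
E
```

```text
pics
{'clock': 0.0, 'joints': array([-1.3346,  0.4352,  0.0249,  1.5741, -0.0116,  1.134 , -0.0751]), 'dq': array([-0.0003,  0.0005,  0.001 , -0.0008, -0.0007, -0.0008, -0.0029]), 'joint_efforts': array([  0.0008, -66.784 ,   0.9851, -31.4464,  -0.0606,   0.0429,
         0.0001]), 'position': array([0.2076, 0.589 , 0.226 ]), 'ee_rot': array([ 0.2648,  1.5545, -0.2671]), 'force': array([0.1993, 0.03  , 0.0271]), 'ft_torque': array([ 0.0334, -0.0003,  0.0445]), 'width': 0.9979922296119453}
scene [0.8579 0.559  1.0188] [-0.7276 -2.7528  0.8646] 582.1734997554086 315.08837900570575 234.25545020123772 1
  block [276.4 269.6] 0.64
  cartridge_mid [404.3 373. ] 0.33
  cartridge_bail [420.9 362.5] 0.73
  hook_grip [279.1 111.1] 0.75
  hook_grip [331.4 404.5] 0.68
  hook_toe [278.1 111.8] 0.91
  hook_toe [418.3 363.1] 0.17
  stand_hole [329.8  99.3] 0.96
  stand_hole [279.  140.7] 0.83
  stand_hole [193.2 170.6] 0.36
  mat [357.4 247.3] 0.91
  tray [418.9 362.4] 0.88
  tray [277.9 139. ] 0.75
  tray [328.7 404. ] 0.26
  seat [430.9 351.5] 0.81
  used_a_mid [404.5 371.8] 0.96
  used_a_mid [454.5 328.1] 0.22
  bottle [193.8 171.2] 0.84
  bottle [419.1 364. ] 0.33
  jar [327.7 402.3] 0.74
  jar [274.6 269.7] 0.72
  beaker [191.2 286.6] 0.84
side [ 0.007  -0.5234  0.8978] [-2.2719  0.9086 -0.3694] 439.82405793171097 319.5749077313916 240.5356539772634 2
  block [343.6 216.9] 0.68
  cartridge_bail [240.9 201. ] 0.36
  hook_grip [392.2 327.7] 0.57
  hook_toe [394.1 328.9] 0.96
  stand_hole [347.8 405.1] 0.84
  stand_hole [386.6 349.4] 0.79
  stand_hole [282.2 171. ] 0.63
  mat [287.8 272.9] 0.8
  tray [225.5 220.7] 0.8
  seat [227.4 218.7] 0.72
  used_a_mid [242.1 200.7] 0.51
  bottle [441.5 274.1] 0.95
  jar [284.3 172.5] 0.63
  beaker [397.4 203.9] 0.86
wrist [0.1286 0.6168 0.3853] [2.347  1.6617 0.2607] 406.31165216660315 319.4144921953006 241.96863692632752 3
```

View pics/scene0.png

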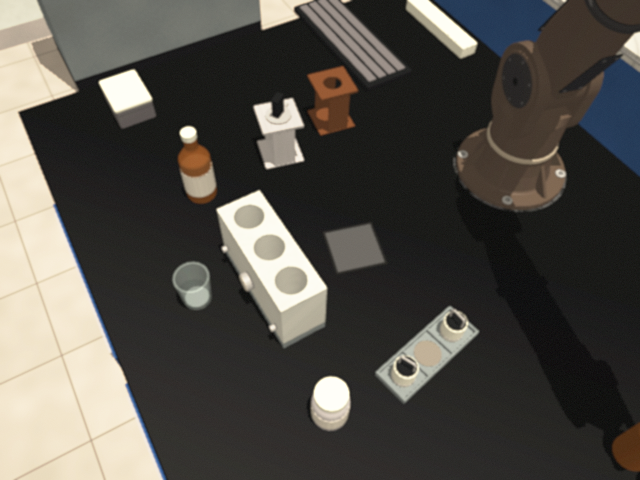

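View pics/side0.png

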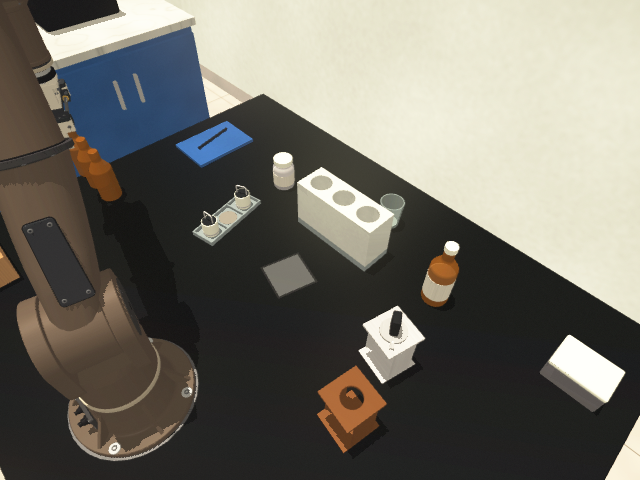

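View pics/wrist0.png

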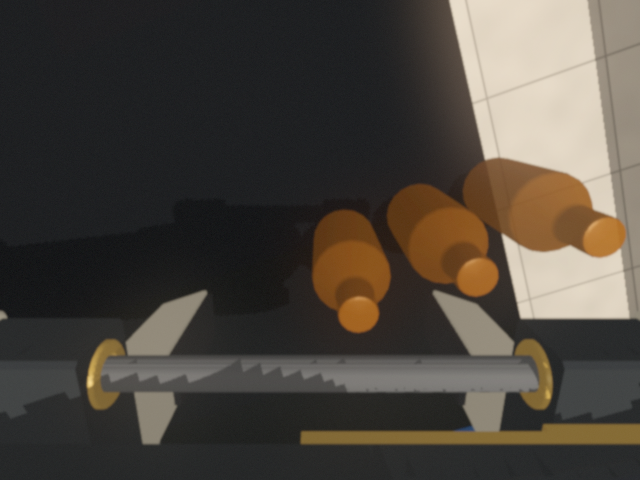

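```bash
python3 - <<'E'
from h import *
np.set_printoptions(precision=4,suppress=True)
s=arm.get_image('scene'); d=arm.get_image('side'); w=arm.get_image('wrist')
o=arm.observe(); print('TCP R',R.from_rotvec(o['ee_rot']).as_matrix())
wr=np.array(w['rotation']); wr=R.from_rotvec(wr).as_matrix() if wr.shape!=(3,3) else wr
T=R.from_rotvec(o['ee_rot']).as_matrix()
print('cam in tcp', T.T@(np.array(w['position'])-o['position'])); print(T.T@wr)
def both(q):
    for im,n in((s,'s'),(d,'d')):
        r=arm.trace(im,q)
        for x in r[:2]:
            m=x['pixels'].astype(np.uint8); print(q,n,x['at'],round(x['score'],2),m.sum(),cv2.boundingRect(m))
for q in ['block','hook_grip','stand_hole','mat','tray','bottle','seat']: both(q)
print('seat',onz(s,(430.9,351.5),.004),onz(d,(227.4,218.7),.004))
print('mat',onz(s,(357,247),.003),onz(d,(288,273),.003))
print('well holes s',[onz(s,p,.147) for p in((249,216),(269,247),(291,280))])
print('well holes d',[onz(d,p,.147) for p in((321,183),(344,198),(368,214))])
print('hook',tri([(s,(279,106)),(d,(396,324))]))
E
python3 -c "
import cv2
for n,(x,y) in {'scene':(200,60),'side':(320,250)}.items():
    im=cv2.imread(f'pics/{n}0.png')[y:y+150,x:x+200]; cv2.imwrite(f'pics/{n}c.png',cv2.resize(im,None,fx=4,fy=4,interpolation=3))"
```

```text
TCP R [[ 0.0001  0.3324  0.9431]
 [ 0.      0.9431 -0.3324]
 [-1.      0.      0.    ]]
cam in tcp [-0.1586 -0.0005 -0.0838]
[[ 0.0003 -0.3065  0.9519]
 [ 1.      0.0003 -0.0002]
 [-0.0002  0.9519  0.3065]]
block s [278.7, 269.5] 0.9 9354 (218, 192, 109, 156)
block d [342.9, 216.8] 0.75 6092 (296, 168, 98, 103)
hook_grip s [280.3, 113.4] 0.61 581 (266, 93, 26, 32)
hook_grip d [392.7, 329.6] 0.93 703 (379, 310, 29, 40)
stand_hole s [280.9, 140.9] 0.84 2030 (254, 99, 50, 71)
stand_hole s [331.4, 97.8] 0.77 2319 (308, 68, 49, 67)
stand_hole d [345.3, 404.9] 0.69 3394 (318, 367, 68, 85)
stand_hole d [384.2, 349.6] 0.56 2381 (359, 306, 66, 78)
mat s [356.5, 249.2] 0.7 2317 (324, 223, 63, 52)
mat d [287.2, 275.8] 0.81 1530 (261, 253, 56, 46)
tray s [419.7, 362.9] 0.77 2168 (377, 308, 100, 96)
tray d [229.2, 223.9] 0.95 841 (193, 196, 68, 50)
tray d [344.3, 216.2] 0.71 6058 (298, 168, 96, 103)
bottle s [194.0, 169.9] 0.64 1924 (179, 127, 38, 77)
bottle d [242.3, 199.6] 0.67 259 (235, 188, 15, 21)
bottle d [441.0, 279.0] 0.61 1533 (422, 241, 37, 66)
seat s [430.0, 352.4] 0.92 522 (415, 341, 26, 26)
seat s [194.2, 169.4] 0.32 1941 (179, 127, 38, 77)
seat d [229.6, 216.9] 0.53 186 (220, 211, 17, 13)
seat [0.4379 0.2858 0.004 ] [0.4391 0.2784 0.004 ]
mat [0.4327 0.0181 0.003 ] [0.437  0.0158 0.003 ]
well holes s [array([ 0.6317, -0.0633,  0.147 ]), array([0.6311, 0.017 , 0.147 ]), array([0.6294, 0.0969, 0.147 ])]
well holes d [array([0.6235, 0.0912, 0.147 ]), array([0.6261, 0.011 , 0.147 ]), array([ 0.6277, -0.0683,  0.147 ])]
hook [ 0.4419 -0.3077  0.1394]
```

View pics/scenec.png

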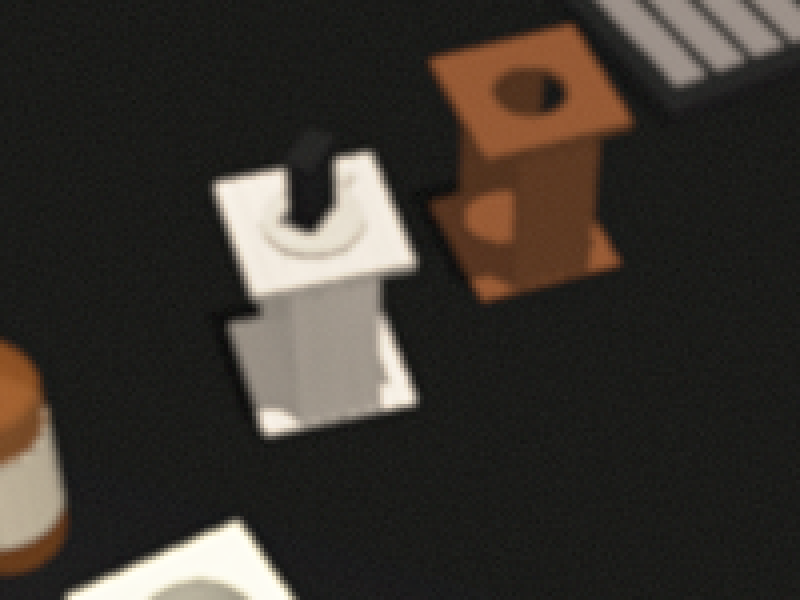

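View pics/sidec.png

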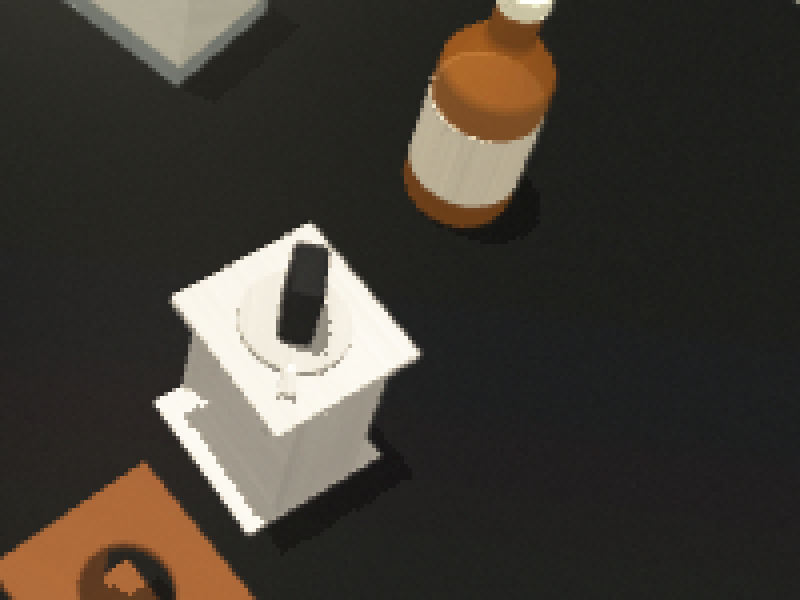

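Call:
servo_tool([
  [[2,-2.4,2],[0,0,2]],
  [[5,-6,4],[0,0,4]],
  [[8.5,-10,6],[0,0,6]],
  [[12,-14.5,8],[0,0,8]],
  [[15.5,-19,9.4],[0,0,10]],
  [[19,-23,9.4],[0,0,12]],
  [[22.5,-27,9.4],[0,0,14]],
  [[26,-31.5,9.4],[0,0,16]],
  [[29.5,-36,9.4],[0,0,18]],
  [[33,-40,9.4],[0,0,19]],
  [[36.5,-44,9.4],[0,0,19.4]],
  [[40,-48,9.4],[0,0,19.4]],
])

```text
clock: 4.3
position: [0.5723, 0.1499, 0.321]
ee_rot: [0.0, 1.57, 0.001]
force: [0.6, 2.1, 0.9]
width: 1.001
```

Call:
servo_tool([
  [[3,-3.5,0],[0,0,0]],
  [[6,-7,0],[0,0,0]],
  [[7.5,-9,0],[0,0,0]],
  [[8,-9.6,0],[0,0,0]],
  [[8,-9.6,0],[0,0,0]],
])

```text
clock: 4.8
position: [0.6525, 0.053, 0.3207]
ee_rot: [0.001, 1.571, -0.001]
force: [-0.2, 1.1, 0.2]
width: 0.999
```

```bash
python3 - <<'E'
from h import *
np.set_printoptions(precision=4,suppress=True)
o=arm.observe();print(o['clock'],o['position'],o['ee_rot'],o['joints'])
w=shot('wrist','w1')
for q in ['cartridge_bail','cartridge_mid','plug_a_mid','block','hook_grip']:
    for x in arm.search_frame(w,q): print(q,x['at'],x['score'])
E
```

```text
4.8 [0.6525 0.053  0.3207] [ 0.0013  1.5707 -0.0011] [-0.3409  0.4347  0.2798  1.3614 -0.1192  1.3618  1.5081]
cartridge_mid [241.4, 296.8] 0.72
cartridge_mid [359.8, 171.5] 0.65
cartridge_mid [565.8, 48.0] 0.33
plug_a_mid [196.6, 174.4] 0.96
plug_a_mid [281.0, 13.8] 0.54
plug_a_mid [359.1, 169.1] 0.38
block [239.2, 297.7] 0.67
block [264.7, 183.8] 0.57
```

View pics/w1.png

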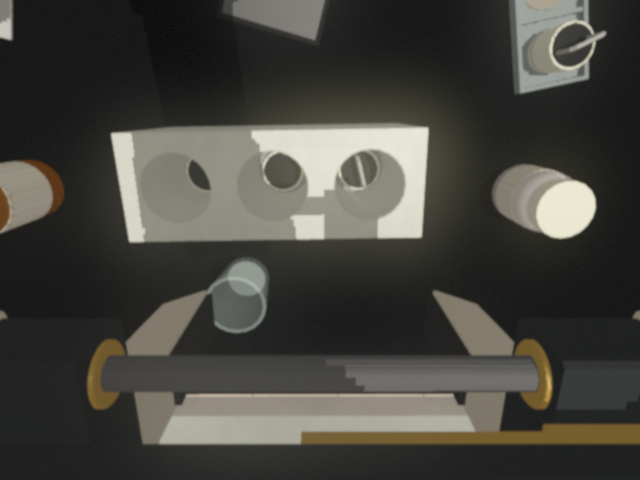

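Call:
servo_tool([
  [[2,2,-1],[0,0,0]],
  [[4.5,4.1,-3],[0,0,0]],
  [[4.5,4.1,-3],[0,0,0]],
  [[4.5,4.1,-3],[0,0,0]],
])

```text
clock: 5.5
position: [0.6963, 0.0978, 0.2904]
ee_rot: [-0.003, 1.572, 0.004]
force: [0.1, -0.3, 1.1]
width: 0.999
```

```bash
python3 - <<'E'
from h import *
np.set_printoptions(precision=4,suppress=True)
w=shot('wrist','w2'); c=w['frame'][50:250,180:480]; cv2.imwrite('pics/w2c.png',cv2.resize(c,(750,500),interpolation=3))
print(w['position'],w['rotation'])
E
```

```text
[0.6126 0.0969 0.4491] [2.0498 2.0591 0.3227]
```

View pics/w2c.png

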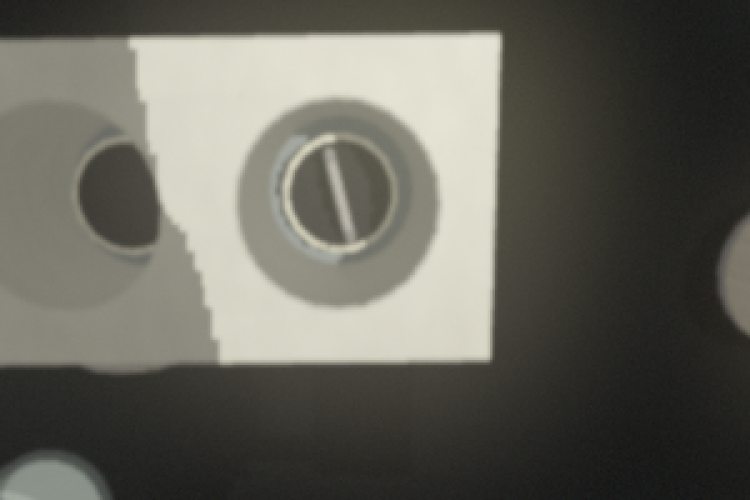

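```bash
cat > m1.py <<'E'
from h import *
np.set_printoptions(precision=4,suppress=True)
im=dict(position=[0.6126,0.0969,0.4491],rotation=np.array([2.0498,2.0591,0.3227]),fx=406.31,fy=406.31,cx=319.41,cy=241.97)
f=lambda x,y:(180+x/2.5,50+y/2.5)
print('bar',onz(im,f(330,150),.075),onz(im,f(351,243),.075),onz(im,f(341,197),.075))
print('cart top',onz(im,f(341,192),.049), onz(im,f(286,192),.049),onz(im,f(396,192),.049))
print('well top',onz(im,f(339,201),.147),onz(im,f(238,201),.147),onz(im,f(439,201),.147))
for p in [(501,33),(490,360),(0,38),(0,366)]: print('corner',onz(im,f(*p),.147))
E
python3 m1.py
```

```text
bar [0.6113 0.0906 0.075 ] [0.6431 0.0981 0.075 ] [0.6271 0.0945 0.075 ]
cart top [0.6263 0.0943 0.049 ] [0.6264 0.0734 0.049 ] [0.6262 0.1151 0.049 ]
well top [0.6255 0.0944 0.147 ] [0.6256 0.0654 0.147 ] [0.6253 0.1231 0.147 ]
corner [0.5809 0.1386 0.147 ]
corner [0.6714 0.1399 0.147 ]
corner [0.5828 0.0014 0.147 ]
corner [ 0.6739 -0.0078  0.147 ]
```

```bash
cat > m2.py <<'E'
from h import *
np.set_printoptions(precision=4,suppress=True)
d=arm.get_image('side'); s=arm.get_image('scene')
f=lambda x,y:(320+x/4,250+y/4)
g=lambda x,y:(200+x/4,60+y/4)
a=onz(d,f(295,318),.1175);b=onz(d,f(286,392),.1175);print(a,b,np.degrees(np.arctan2(*(b-a)[1::-1])))
print('disc ext',onz(d,f(238,318),.118),onz(d,f(353,330),.118))
print('scene disc', onz(s,g(313,215),.118),'tongue',onz(s,g(348,178),.118))
print('plate corners d',[onz(d,f(*p),.115) for p in((309,224),(420,353),(277,434),(172,298))])
print('plate corners s',[onz(s,g(*p),.115) for p in((213,180),(374,152),(415,268),(260,295))])
print('mat d',[onz(d,p,.003) for p in((293,254),(316,283),(284,297),(262,267))])
print('bottle base',onz(d,(436,297),0),onz(d,(452,248),.19), onz(s,(188,134),.19))
print('jar',onz(s,(331,388),.1),'beaker',onz(s,(192,280),.08))
for n,im in(('d',d),('s',s)):
  for q in('used_a_mid','tray'):
    for x in arm.search_frame(im,q): print(n,q,x['at'],x['score'],onz(im,x['at'],.03))
E
python3 m2.py
```

```text
[ 0.4428 -0.3074  0.1175] [ 0.4077 -0.3308  0.1175] -146.36961004495276
disc ext [ 0.4216 -0.2877  0.118 ] [ 0.4585 -0.3321  0.118 ]
scene disc [ 0.4437 -0.3062  0.118 ] tongue [ 0.4128 -0.3228  0.118 ]
plate corners d [array([ 0.4934, -0.2756,  0.115 ]), array([ 0.4744, -0.3626,  0.115 ]), array([ 0.3885, -0.3416,  0.115 ]), array([ 0.4074, -0.256 ,  0.115 ])]
plate corners s [array([ 0.4782, -0.3611,  0.115 ]), array([ 0.3883, -0.3374,  0.115 ]), array([ 0.413 , -0.2455,  0.115 ]), array([ 0.4959, -0.2684,  0.115 ])]
mat d [array([0.4884, 0.0544, 0.003 ]), array([ 0.4673, -0.056 ,  0.003 ]), array([ 0.3812, -0.033 ,  0.003 ]), array([0.401 , 0.0763, 0.003 ])]
bottle base [ 0.6553 -0.2883  0.    ] [ 0.647  -0.2863  0.19  ] [ 0.6586 -0.273   0.19  ]
jar [0.6574 0.2829 0.1   ] beaker [ 0.7723 -0.0291  0.08  ]
d used_a_mid [241.0, 199.4] 0.56 [0.5011 0.2919 0.03  ]
d tray [223.1, 211.8] 0.73 [0.4338 0.2853 0.03  ]
s used_a_mid [401.8, 371.7] 0.73 [0.517  0.2984 0.03  ]
s used_a_mid [424.1, 364.2] 0.17 [0.4739 0.3066 0.03  ]
s tray [421.7, 361.3] 0.72 [0.4744 0.2999 0.03  ]
```

Call:
servo_tool([
  [[-2,-2.5,1],[0,0,-8]],
  [[-4,-6,1],[0,0,-16]],
  [[-6,-10,1],[0,0,-24]],
  [[-8.5,-14,0],[0,0,-32]],
  [[-11,-18,0],[0,0,-40]],
  [[-13.5,-22,0],[0,0,-48]],
  [[-16,-26,0],[0,0,-56]],
  [[-18.5,-30,0],[0,0,-64]],
  [[-21,-33.5,0],[0,0,-72]],
  [[-23,-37,-1],[0,0,-80]],
  [[-24.5,-39.5,-2],[0,0,-88]],
  [[-25.3,-40.5,-3],[0,0,-96]],
])

```text
clock: 7.05
position: [0.4414, -0.3123, 0.2629]
ee_rot: [1.291, 1.149, -1.292]
force: [-0.3, 0.1, 1.0]
width: 1.001
```

Call:
servo_tool([
  [[0,0,0],[0,0,-8]],
  [[0,0,0],[0,0,-16]],
  [[0,0,0],[0,0,-24]],
  [[0,0,0],[0,0,-32]],
  [[0,0,0],[0,0,-40]],
  [[0,0,0],[0,0,-48]],
  [[0,0,0],[0,0,-52]],
  [[0,0,0],[0,0,-52]],
])

```text
clock: 7.85
position: [0.4413, -0.3123, 0.2631]
ee_rot: [1.909, 0.534, -1.912]
force: [0.0, 0.5, 0.2]
width: 1.0
```

```bash
python3 - <<'E'
from h import *
np.set_printoptions(precision=4,suppress=True)
w=shot('wrist','w3');print(w['position'],w['rotation'])
o=arm.observe();print(o['clock'],o['position'],o['ee_rot'],o['joints'])
for q in ['stand_hole','hook_grip']:
    for x in arm.search_frame(w,q): print(q,x['at'],x['score'])
E
```

```text
[ 0.5121 -0.2686  0.4215] [ 2.4925 -1.3983 -0.217 ]
7.9 [ 0.4413 -0.3123  0.2631] [ 1.9068  0.5362 -1.9099] [-0.2043  0.3612  0.9833  1.7803 -0.3213  1.1716 -0.1436]
stand_hole [318.8, 180.8] 0.82
stand_hole [264.9, 342.9] 0.76
hook_grip [312.2, 220.0] 0.98
```

View pics/w3.png

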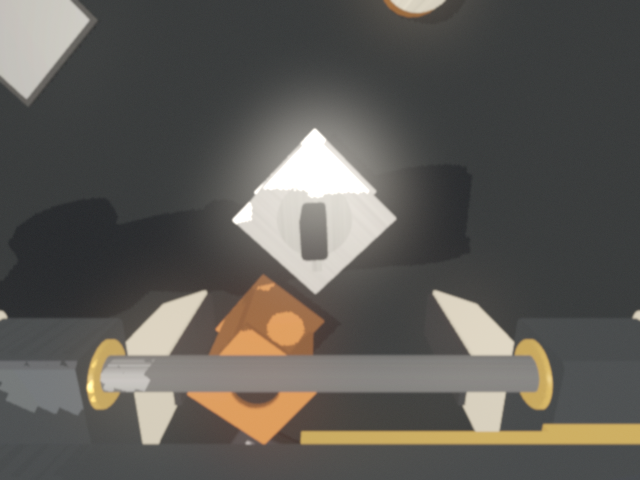

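```bash
python3 - <<'E'
import cv2
im=cv2.imread('pics/w3.png')[120:300,220:410]; cv2.imwrite('pics/w3c.png',cv2.resize(im,None,fx=3.3,fy=3.3,interpolation=3))
E
```

```text
(no output)
```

View pics/w3c.png

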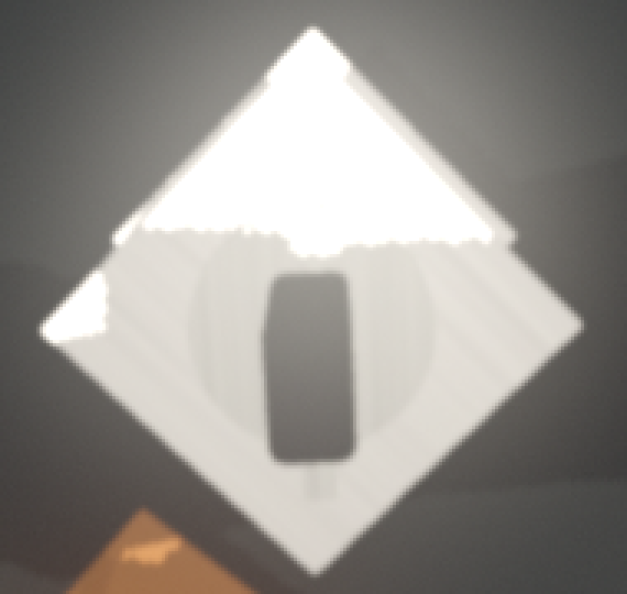

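```bash
cat > m3.py <<'E'
from h import *
np.set_printoptions(precision=4,suppress=True)
im=dict(position=[0.5121,-0.2686,0.4215],rotation=np.array([2.4925,-1.3983,-0.217]),fx=406.31,fy=406.31,cx=319.41,cy=241.97)
f=lambda x,y:(220+x/3.3,120+y/3.3)
ang=lambda a,b:np.degrees(np.arctan2(*(b-a)[1::-1]))
for l,r in(((264,340),(271,455)),((352,340),(355,455))):
    a,b=onz(im,f(*l),.17),onz(im,f(*r),.17);print(a,b,ang(a,b))
print('topface centre est',onz(im,f(310,(345+462)/2),.17))
q=[onz(im,f(*p),.17) for p in((268,462),(355,462))];print('front edge',q,ang(q[0],q[1])+90)
a,b=onz(im,f(313.5,335),.118),onz(im,f(317,495),.118);print('disc',a,'tongue',b,ang(a,b))
c=[onz(im,f(*p),.115) for p in((313,25),(40,330),(583,323),(316,575))];print('plate',c,np.mean(c,0))
E
python3 m3.py
```

```text
[ 0.4473 -0.2947  0.17  ] [ 0.4275 -0.308   0.17  ] -146.0342702779911
[ 0.4562 -0.3093  0.17  ] [ 0.4362 -0.3223  0.17  ] -146.79476189172007
topface centre est [ 0.4408 -0.309   0.17  ]
front edge [array([ 0.4259, -0.3082,  0.17  ]), array([ 0.435 , -0.3231,  0.17  ])] 31.37175215351025
disc [ 0.4409 -0.3094  0.118 ] tongue [ 0.4069 -0.331   0.118 ] -147.5343294016688
plate [array([ 0.5005, -0.273 ,  0.115 ]), array([ 0.4076, -0.254 ,  0.115 ]), array([ 0.4759, -0.3625,  0.115 ]), array([ 0.3873, -0.3426,  0.115 ])] [ 0.4428 -0.3081  0.115 ]
```

Call:
servo_tool([
  [[0,0.35,-3],[0,0,1.2]],
  [[0,0.35,-7],[0,0,1.2]],
  [[0,0.35,-10],[0,0,1.2]],
  [[0,0.35,-12],[0,0,1.2]],
  [[0,0.35,-13.3],[0,0,1.2]],
  [[0,0.35,-13.4],[0,0,1.2]],
  [[0,0.35,-13.4],[0,0,1.2]],
])

```text
clock: 8.7
position: [0.4416, -0.3092, 0.1296]
ee_rot: [1.894, 0.554, -1.896]
force: [-0.2, 0.3, 0.2]
width: 1.0
```

Call:
servo_tool([
  [[0,0,0],[0,0,0]],
  [[0,0,0],[0,0,0]],
  [[0,0,0],[0,0,0]],
  [[0,0,0],[0,0,0]],
  [[0,0,0],[0,0,0]],
  [[0,0,0],[0,0,0]],
  [[0,0,0],[0,0,0]],
  [[0,0,0],[0,0,0]],
  [[0,0,0],[0,0,0]],
  [[0,0,0],[0,0,0]],
], grip=0.0, squeeze=35)

```text
clock: 9.7
position: [0.4415, -0.3092, 0.1296]
ee_rot: [1.894, 0.554, -1.896]
force: [-0.1, 0.1, 2.6]
width: 0.194
```

```bash
python3 - <<'E'
from h import *
np.set_printoptions(precision=4,suppress=True)
w=shot('wrist','w4')
o=arm.observe();print(o['clock'],o['position'],o['width'],o['force'],R.from_rotvec(o['ee_rot']).as_matrix())
E
```

```text
9.75 [ 0.4415 -0.3092  0.1296] 0.19070476396275254 [-0.1611 -0.0909  0.8807] [[-0.      0.5422 -0.8403]
 [-0.0041 -0.8403 -0.5421]
 [-1.      0.0034  0.0022]]
```

View pics/w4.png

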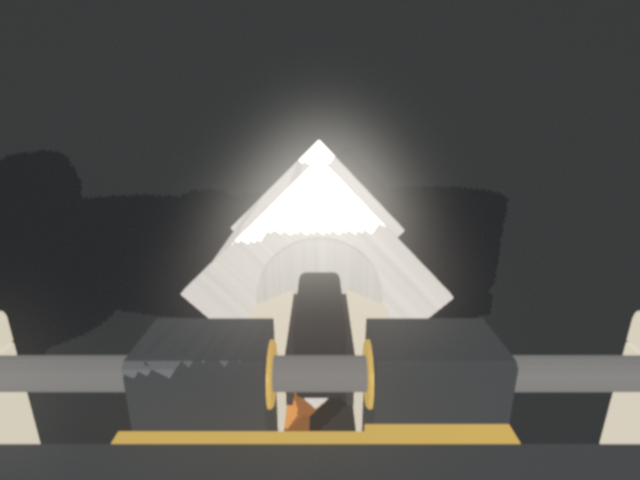

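Call:
servo_tool([
  [[0,0,1],[0,0,0]],
  [[0,0,3],[0,0,0]],
  [[0,0,6],[0,0,0]],
  [[0,0,9.5],[0,0,0]],
  [[0,0,13],[0,0,0]],
  [[0.5,1.5,15.5],[0,0,3]],
  [[2,4.5,17],[0,0,9]],
  [[3.5,8,17],[0,0,15]],
  [[5,12,17],[0,0,21]],
  [[6.5,15.5,17],[0,0,27]],
  [[8,19,17],[0,0,33]],
  [[9.5,22.5,17],[0,0,39]],
])

```text
clock: 10.95
position: [0.5367, -0.0829, 0.3004]
ee_rot: [1.436, 1.04, -1.434]
force: [-0.5, -0.6, -1.3]
width: 0.196
```

```bash
cat > st.py <<'E'
from h import *
import sys
np.set_printoptions(precision=4,suppress=True)
o=arm.observe();M=R.from_rotvec(o['ee_rot']).as_matrix()
print(round(o['clock'],2),o['position'],'w',round(o['width'],3),'F',o['force'],'yaw',round(np.degrees(np.arctan2(M[1,2],M[0,2])),2),'tilt',M[:2,0])
print(o['joints'])
if len(sys.argv)>2:
    tx,ty,yaw=map(float,sys.argv[1:4]); print('need',(tx-o['position'][0])*100,(ty-o['position'][1])*100,yaw-np.degrees(np.arctan2(M[1,2],M[0,2])))
E
python3 st.py 0.6222 0.114 -76.7
```

```text
10.95 [ 0.5367 -0.0829  0.3004] w 0.196 F [-0.4858 -0.6147 -1.3319] yaw -107.95 tilt [ 0.0033 -0.0031]
[-0.5477  0.283   0.7879  1.7089 -0.2089  1.2333 -0.024 ]
need 8.54963902406789 19.693950646106888 31.247262739498694
```

Call:
servo_tool([
  [[1.5,3.5,0],[0,0,5.5]],
  [[3,7,0],[0,0,11]],
  [[4.5,10.5,0],[0,0,17]],
  [[6,14,0],[0,0,23]],
  [[7.5,17.2,0],[0,0,28]],
  [[8.3,19.2,0],[0,0,31.2]],
  [[8.55,19.7,0],[0,0,31.2]],
  [[8.55,19.7,0],[0,0,31.2]],
  [[8.55,19.7,0],[0,0,31.2]],
])

```text
clock: 11.85
position: [0.6219, 0.1117, 0.3008]
ee_rot: [1.04, 1.303, -1.038]
force: [0.3, 0.4, -0.1]
width: 0.198
```

```bash
python3 st.py 0.6222 0.114 -76.7; python3 - <<'E'
from h import *
np.set_printoptions(precision=4,suppress=True)
w=shot('wrist','w5'); d=shot('side','d5'); s=shot('scene','s5')
a=d['frame'][100:300,250:450]; b=s['frame'][130:330,200:400]
cv2.imwrite('pics/ds5.png',np.hstack([cv2.resize(a,(400,400),interpolation=3),cv2.resize(b,(400,400),interpolation=3)]))
for n,im in(('w',w),('d',d),('s',s)):
    for x in arm.search_frame(im,'hook_toe'): print(n,x)
o=arm.observe(); M=R.from_rotvec(o['ee_rot']).as_matrix()
toe=o['position']+M[:,0]*.1066; print('pred toe',toe,[proj(i,toe) for i in(w,d,s)])
E
```

```text
11.85 [0.6219 0.1117 0.3008] w 0.198 F [ 0.3486  0.36   -0.1162] yaw -76.97 tilt [ 0.0045 -0.0021]
[-0.6582  0.4298  0.5988  1.4809 -0.2434  1.3021  0.1891]
need 0.027068350443137934 0.23302208289779358 0.2737813467105781
w {'at': [319.1, 285.8], 'score': 0.93}
d {'at': [317.6, 134.4], 'score': 0.87}
d {'at': [341.8, 216.8], 'score': 0.26}
s {'at': [300.9, 243.3], 'score': 0.61}
s {'at': [329.7, 405.2], 'score': 0.49}
pred toe [0.6226 0.1133 0.1941] [array([321.023 , 236.2982]), array([315.0476, 164.7786]), array([298.7178, 271.1789])]
```

View pics/w5.png

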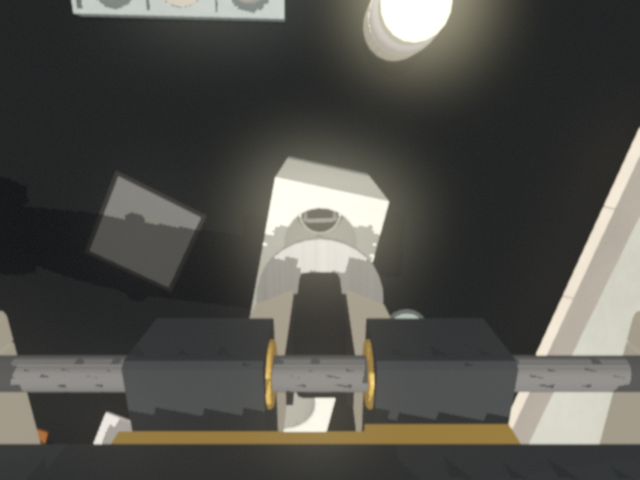

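View pics/ds5.png

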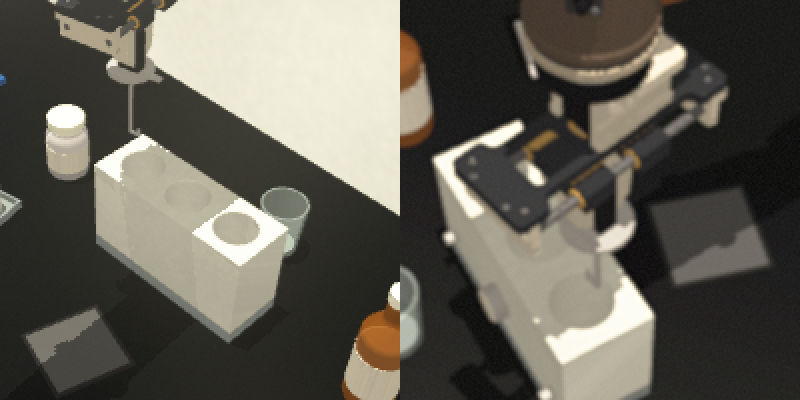

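Call:
servo_tool([
  [[0,0.1,-1],[0,0,0.3]],
  [[0,0.2,-2.5],[0,0,0.3]],
  [[0,0.2,-3.5],[0,0,0.3]],
  [[0,0.2,-4],[0,0,0.3]],
  [[0,0.2,-4],[0,0,0.3]],
])

```text
clock: 12.65
position: [0.6216, 0.1153, 0.2597]
ee_rot: [1.034, 1.308, -1.033]
force: [0.2, -0.2, -0.0]
width: 0.195
```

```bash
python3 - <<'E'
from h import *
w=shot('wrist','w6'); d=shot('side','d6'); s=shot('scene','s6')
a=d['frame'][110:270,260:420]; b=s['frame'][190:350,210:370]
cv2.imwrite('pics/ds6.png',np.hstack([cv2.resize(a,(400,400),interpolation=3),cv2.resize(b,(400,400),interpolation=3)]))
c=w['frame'][120:320,200:440]; cv2.imwrite('pics/w6c.png',cv2.resize(c,None,fx=3,fy=3,interpolation=3))
E
python3 st.py 0.6219 0.1154 -76.7
```

```text
12.8 [0.6224 0.1152 0.2612] w 0.195 F [ 0.0873  0.2144 -0.209 ] yaw -76.53 tilt [ 0.0054 -0.0008]
[-0.6548  0.4549  0.5839  1.5415 -0.2595  1.2185  0.2061]
need -0.05114099645497916 0.020289456930450145 -0.172648535536851
```

View pics/ds6.png

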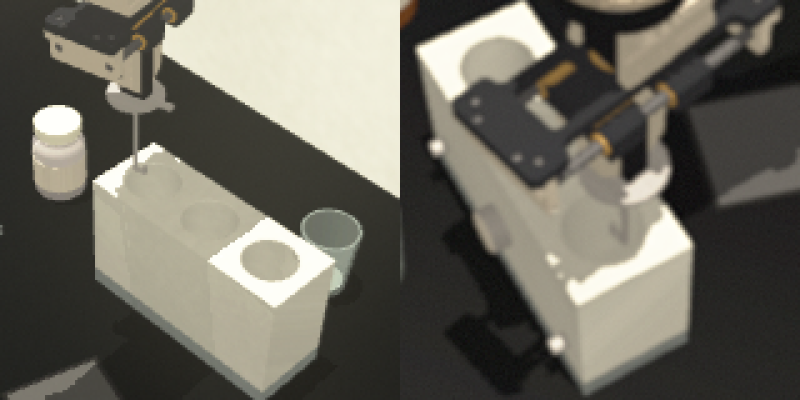

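View pics/w6c.png

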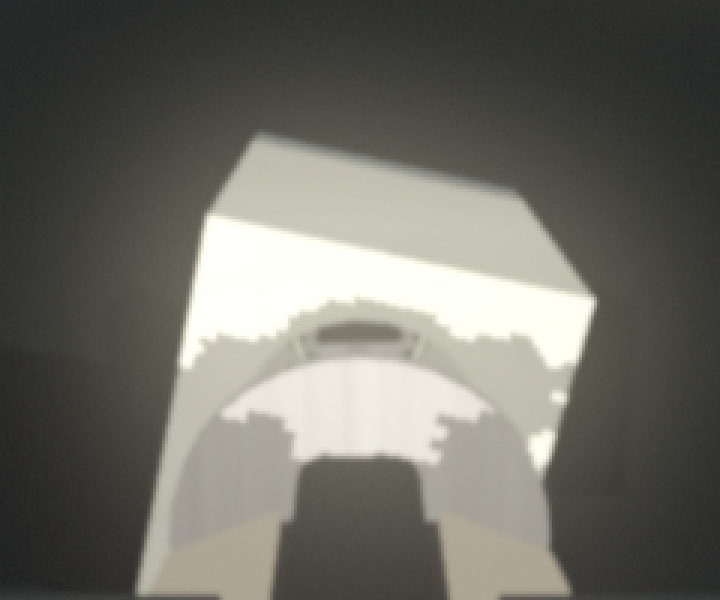

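Call:
servo_tool([
  [[0,0,-1],[0,0,0]],
  [[0,0,-2.5],[0,0,0]],
  [[0,0,-4],[0,0,0]],
  [[0,0,-5.5],[0,0,0]],
  [[0,0,-6.8],[0,0,0]],
  [[0,0,-7.8],[0,0,0]],
  [[0,0,-8.6],[0,0,0]],
  [[0,0,-9.1],[0,0,0]],
  [[0,0,-9.35],[0,0,0]],
  [[0,0,-9.4],[0,0,0]],
  [[0,0,-9.4],[0,0,0]],
])

```text
clock: 13.9
position: [0.6227, 0.1153, 0.1675]
ee_rot: [1.036, 1.306, -1.031]
force: [0.4, -0.4, -0.4]
width: 0.195
```

```bash
python3 st.py 0.6219 0.1154 -76.7;python3 - <<'E'
from h import *
w=shot('wrist','w7');d=shot('side','d7')
c=w['frame'][100:300,200:440]; cv2.imwrite('pics/w7c.png',cv2.resize(c,None,fx=3,fy=3,interpolation=3))
a=d['frame'][110:270,260:420];cv2.imwrite('pics/d7c.png',cv2.resize(a,(500,500)))
E
```

```text
13.9 [0.6227 0.1153 0.1675] w 0.195 F [ 0.3554 -0.4088 -0.3865] yaw -76.52 tilt [ 0.0059 -0.0006]
[-0.6298  0.5335  0.5463  1.6621 -0.3119  1.0282  0.2511]
need -0.07538086636045271 0.014181664796064641 -0.1762297138561877
```

View pics/w7c.png

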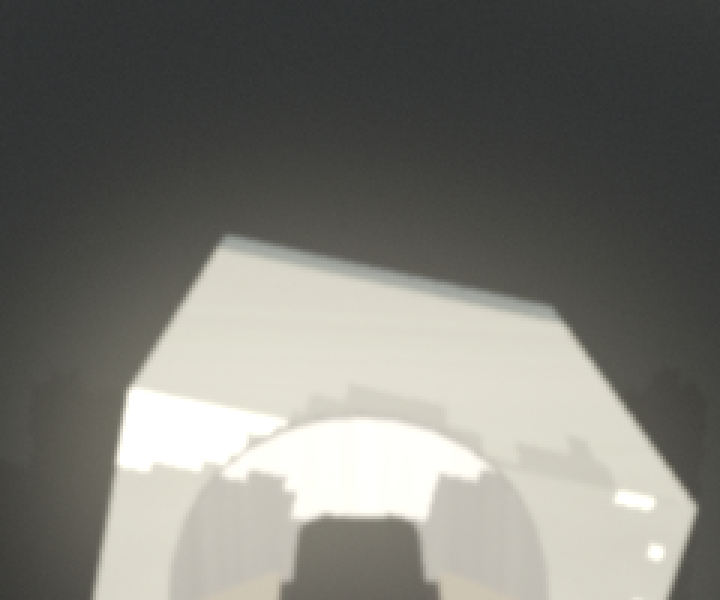

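View pics/d7c.png

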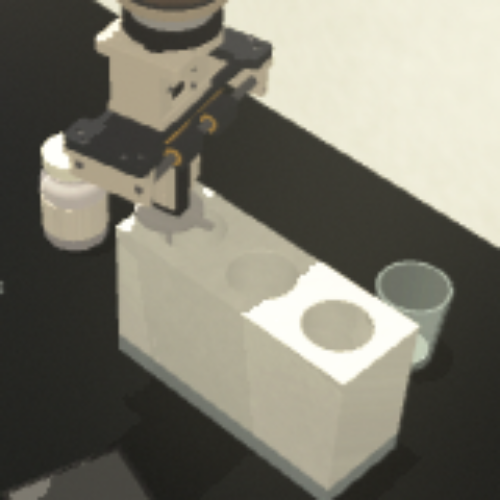

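Call:
servo_tool([
  [[0,0,-0.15],[0,0,0]],
  [[0,0,-0.2],[0,0,0]],
  [[0.07,-0.3,-0.2],[0,0,0]],
  [[0.14,-0.6,-0.2],[0,0,0]],
  [[0.21,-0.9,-0.2],[0,0,0]],
  [[0.28,-1.2,-0.2],[0,0,0]],
  [[0.35,-1.45,-0.2],[0,0,0]],
  [[0.37,-1.57,-0.2],[0,0,0]],
  [[0.37,-1.57,-0.2],[0,0,0]],
])

```text
clock: 14.9
position: [0.6264, 0.0993, 0.1656]
ee_rot: [1.036, 1.306, -1.031]
force: [-0.8, 0.7, -1.2]
width: 0.196
```

```bash
python3 st.py
```

```text
14.9 [0.6264 0.0993 0.1656] w 0.196 F [-0.7787  0.6523 -1.2308] yaw -76.55 tilt [ 0.0061 -0.0006]
[-0.6028  0.537   0.5458  1.6617 -0.3142  1.0254  0.2782]
```

Call:
servo_tool([
  [[0,0,0.3],[0,0,0]],
  [[0,0,0.7],[0,0,0]],
  [[0,0,1.0],[0,0,0]],
  [[0,0,1.3],[0,0,0]],
  [[0,0,1.7],[0,0,0]],
  [[0,0,2.1],[0,0,0]],
  [[0,0,2.5],[0,0,0]],
  [[0,0,2.5],[0,0,0]],
  [[0,0,2.5],[0,0,0]],
])

```text
clock: 15.8
position: [0.6264, 0.0993, 0.1907]
ee_rot: [1.037, 1.306, -1.031]
force: [-0.1, -0.1, -2.2]
width: 0.192
```

```bash
python3 st.py; python3 st.py|head -1;python3 - <<'E'
from h import *
for n in ('side','scene'):
  w=shot(n,n[0]+'8'); 
E
python3 st.py|head -1
```

```text
15.8 [0.6264 0.0993 0.1907] w 0.192 F [-0.1116 -0.1253 -2.2102] yaw -76.55 tilt [ 0.0062 -0.0005]
[-0.6111  0.5131  0.5577  1.6334 -0.2984  1.075   0.2651]
15.8 [0.6264 0.0993 0.1907] w 0.192 F [-0.1116 -0.1253 -2.2102] yaw -76.55 tilt [ 0.0062 -0.0005]
15.9 [0.6263 0.0993 0.1904] w 0.197 F [ 0.0168  0.5686 -2.9973] yaw -76.55 tilt [ 0.0058 -0.0007]
```

Call:
servo_tool([
  [[0,0,0.5],[0,0,0]],
  [[0,0,1.3],[0,0,0]],
  [[0,0,2.5],[0,0,0]],
  [[0,0,3.8],[0,0,0]],
  [[0,0,5.1],[0,0,0]],
  [[0,0,6.4],[0,0,0]],
  [[0,0,7.7],[0,0,0]],
  [[0,0,9],[0,0,0]],
  [[0,0,10.2],[0,0,0]],
  [[0,0,11.2],[0,0,0]],
  [[0,0,12],[0,0,0]],
  [[0,0,12.2],[0,0,0]],
])

```text
clock: 17.1
position: [0.6267, 0.0993, 0.3135]
ee_rot: [1.037, 1.305, -1.03]
force: [0.5, -0.2, -2.8]
width: 0.196
```

Call:
servo_tool([
  [[0,0,0.5],[0,0,0]],
  [[0,0,1.3],[0,0,0]],
  [[0,0,2.2],[0,0,0]],
  [[0,0,3],[0,0,0]],
  [[0,0,3.7],[0,0,0]],
  [[0,0,4.1],[0,0,0]],
  [[0,0,4.3],[0,0,0]],
  [[0,0,4.3],[0,0,0]],
])

```text
clock: 17.9
position: [0.6267, 0.0992, 0.3566]
ee_rot: [1.037, 1.305, -1.03]
force: [0.7, -0.7, -2.6]
width: 0.194
```

```bash
python3 st.py; python3 - <<'E'
from h import *
d=shot('side','d9'); s=shot('scene','s9');w=shot('wrist','w9')
a=d['frame'][50:250,240:440]; b=s['frame'][170:370,200:400]
cv2.imwrite('pics/ds9.png',np.hstack([cv2.resize(a,(400,400),interpolation=3),cv2.resize(b,(400,400),interpolation=3)]))
E
```

```text
17.9 [0.6267 0.0992 0.3566] w 0.194 F [ 0.7377 -0.6582 -2.6104] yaw -76.55 tilt [ 0.0071 -0.0004]
[-0.6353  0.4084  0.6091  1.3758 -0.231   1.4215  0.2022]
```

View pics/ds9.png

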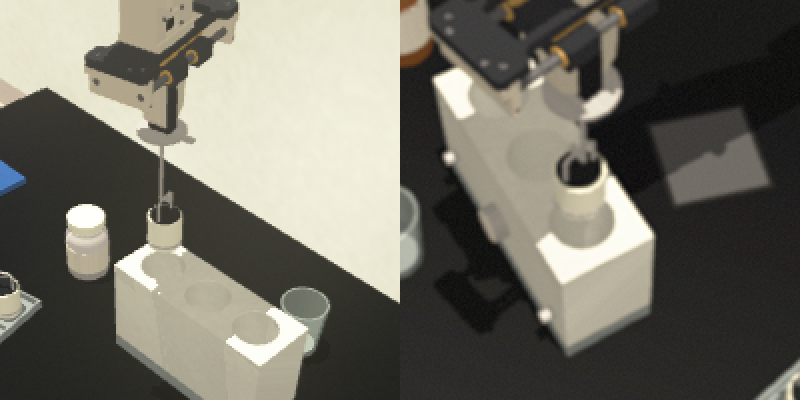

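Call:
servo_tool([
  [[-0.2,-0.1,0],[0,0,0]],
  [[-0.8,-0.3,0],[0,0,0]],
  [[-1.8,-0.7,0],[0,0,0]],
  [[-3.2,-1.3,0],[0,0,0]],
  [[-5,-2.1,0],[0,0,0]],
  [[-6.8,-2.8,0],[0,0,0]],
  [[-8.6,-3.5,0],[0,0,0]],
  [[-10.4,-4.3,0],[0,0,0]],
  [[-12.2,-5,0],[0,0,0]],
  [[-14,-5.8,0],[0,0,0]],
  [[-15.6,-6.4,0],[0,0,0]],
  [[-17,-7,0],[0,0,0]],
])

```text
clock: 19.25
position: [0.4548, 0.0283, 0.356]
ee_rot: [1.037, 1.306, -1.031]
force: [-0.1, 0.0, -1.9]
width: 0.195
```

Call:
servo_tool([
  [[-1,-0.4,0],[0,0,0]],
  [[-1.8,-0.8,-0.3],[0,0,0]],
  [[-2.3,-0.9,-1],[0,0,0]],
  [[-2.4,-1,-2.2],[0,0,0]],
  [[-2.4,-1,-3.7],[0,0,0]],
  [[-2.4,-1,-5.4],[0,0,0]],
  [[-2.4,-1,-7.2],[0,0,0]],
  [[-2.4,-1,-9],[0,0,0]],
  [[-2.4,-1,-10.8],[0,0,0]],
  [[-2.4,-1,-12.4],[0,0,0]],
  [[-2.4,-1,-13.6],[0,0,0]],
  [[-2.4,-1,-14],[0,0,0]],
])

```text
clock: 20.45
position: [0.43, 0.0183, 0.2141]
ee_rot: [1.035, 1.307, -1.033]
force: [-0.6, -0.3, -1.9]
width: 0.195
```

```bash
python3 st.py; python3 - <<'E'
from h import *
d=shot('side','d10'); s=shot('scene','s10');w=shot('wrist','w10')
a=d['frame'][160:320,210:370]; b=s['frame'][160:320,270:430]
cv2.imwrite('pics/ds10.png',np.hstack([cv2.resize(a,(400,400),interpolation=3),cv2.resize(b,(400,400),interpolation=3)]))
E
```

```text
20.45 [0.43   0.0183 0.2141] w 0.195 F [-0.5974 -0.2791 -1.8775] yaw -76.56 tilt [ 0.0037 -0.0013]
[-0.718   0.1218  0.6205  2.0755 -0.084   0.9649  0.1813]
```

View pics/ds10.png

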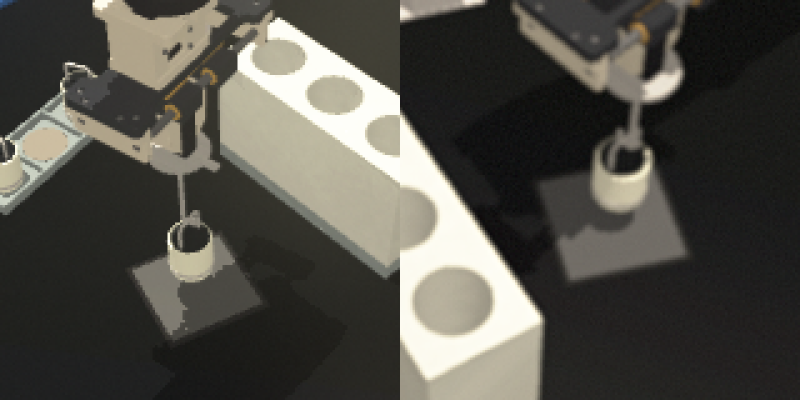

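View pics/w10.png

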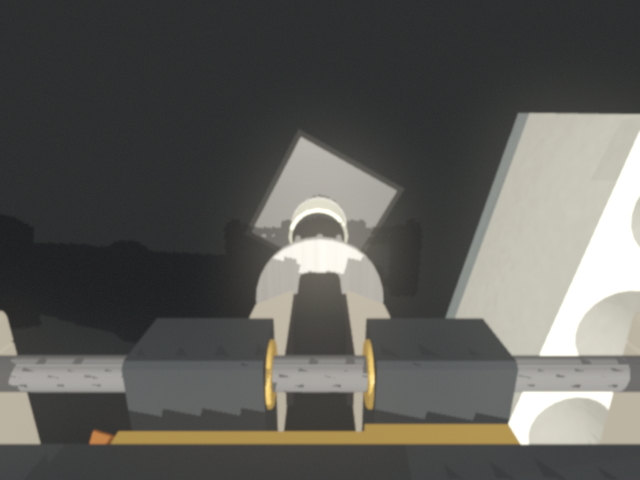

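Call:
servo_tool([
  [[0,0,-0.7],[0,0,0]],
  [[0,0,-1.6],[0,0,0]],
  [[0,0,-2.4],[0,0,0]],
  [[0,0,-3],[0,0,0]],
  [[0,0,-3.4],[0,0,0]],
  [[0,0,-3.6],[0,0,0]],
  [[0,0,-3.8],[0,0,0]],
  [[0,0,-4],[0,0,0]],
  [[0,0,-4.2],[0,0,0]],
  [[0,0,-4.5],[0,0,0]],
  [[0,0,-4.7],[0,0,0]],
  [[0,0,-4.7],[0,0,0]],
])

```text
clock: 21.8
position: [0.4308, 0.0183, 0.1686]
ee_rot: [1.037, 1.306, -1.031]
force: [0.5, 1.3, -0.6]
width: 0.197
```

```bash
python3 st.py; python3 - <<'E'
from h import *
d=shot('side','d11'); s=shot('scene','s11')
a=d['frame'][160:320,210:370]; b=s['frame'][160:320,270:430]
cv2.imwrite('pics/ds11.png',np.hstack([cv2.resize(a,(400,400),interpolation=3),cv2.resize(b,(400,400),interpolation=3)]))
E
```

```text
21.8 [0.4308 0.0183 0.1686] w 0.197 F [ 0.4611  1.2754 -0.5789] yaw -76.56 tilt [ 0.0055 -0.0005]
[-0.6857  0.1934  0.6107  2.1376 -0.1466  0.8447  0.2478]
```

View pics/ds11.png

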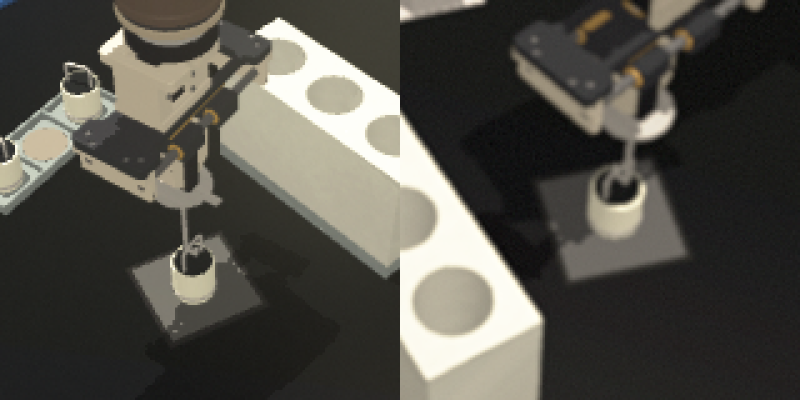

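Call:
servo_tool([
  [[0,0,-0.2],[0,0,0]],
  [[0,0,-0.4],[0,0,0]],
  [[0,0,-0.5],[0,0,0]],
  [[0,0,-0.5],[0,0,0]],
  [[-0.07,0.3,-0.5],[0,0,0]],
  [[-0.14,0.6,-0.5],[0,0,0]],
  [[-0.21,0.9,-0.5],[0,0,0]],
  [[-0.28,1.2,-0.5],[0,0,0]],
  [[-0.35,1.5,-0.5],[0,0,0]],
  [[-0.41,1.75,-0.5],[0,0,0]],
  [[-0.46,1.9,-0.5],[0,0,0]],
  [[-0.46,1.9,-0.5],[0,0,0]],
])

```text
clock: 23.1
position: [0.4262, 0.0375, 0.1638]
ee_rot: [1.037, 1.306, -1.031]
force: [0.0, -0.1, -0.6]
width: 0.196
```

```bash
python3 st.py; python3 - <<'E'
from h import *
d=shot('side','d12'); s=shot('scene','s12')
a=d['frame'][210:310,240:340]; b=s['frame'][190:290,300:400]
cv2.imwrite('pics/ds12.png',np.hstack([cv2.resize(a,(400,400),interpolation=3),cv2.resize(b,(400,400),interpolation=3)]))
E
```

```text
23.1 [0.4262 0.0375 0.1638] w 0.196 F [ 0.0104 -0.1353 -0.6125] yaw -76.55 tilt [ 0.0058 -0.0004]
[-0.7219  0.1942  0.5984  2.1502 -0.1463  0.8299  0.201 ]
```

View pics/ds12.png

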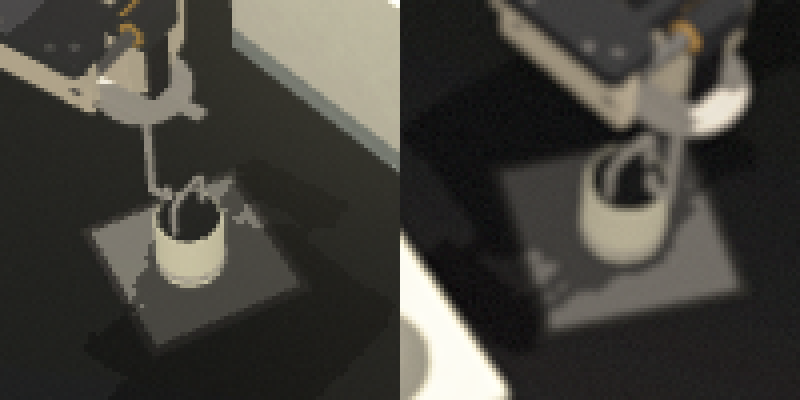

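Call:
servo_tool([
  [[0,0,0.7],[0,0,0]],
  [[0,0,2],[0,0,0]],
  [[0,0,4],[0,0,0]],
  [[0,0,7],[0,0,0]],
  [[0,0,10],[0,0,0]],
  [[0.1,-1.5,12],[0,0,0]],
  [[0.3,-4.5,12],[0,0,0]],
  [[0.5,-8,12],[0,0,0]],
  [[0.7,-12,12],[0,0,0]],
  [[0.9,-16,12],[0,0,0]],
  [[1.1,-20,12],[0,0,0]],
  [[1.3,-24,12],[0,0,0]],
])

```text
clock: 24.4
position: [0.4391, -0.2045, 0.2845]
ee_rot: [1.037, 1.305, -1.03]
force: [0.2, 0.6, -1.0]
width: 0.196
```

```bash
python3 st.py 0.442 -0.3088 -76.6
```

```text
24.4 [ 0.4391 -0.2045  0.2845] w 0.196 F [ 0.1862  0.5638 -1.0003] yaw -76.56 tilt [ 0.0068 -0.0002]
[-0.4011  0.1711  0.8651  1.8687 -0.1449  1.159   0.7489]
need 0.29458548746321145 -10.433935570096859 -0.04028961299101752
```

Call:
servo_tool([
  [[0.05,-3,0],[0,0,0]],
  [[0.1,-6,0],[0,0,0]],
  [[0.2,-8.5,0],[0,0,0]],
  [[0.2,-9.8,0],[0,0,0]],
  [[0.2,-10.2,0],[0,0,0]],
  [[0.2,-10.2,-1],[0,0,0]],
  [[0.2,-10.2,-2.5],[0,0,0]],
  [[0.2,-10.2,-3.5],[0,0,0]],
  [[0.2,-10.2,-4],[0,0,0]],
  [[0.2,-10.2,-4],[0,0,0]],
])

```text
clock: 25.4
position: [0.4409, -0.3056, 0.2438]
ee_rot: [1.037, 1.307, -1.03]
force: [0.0, 0.1, -0.3]
width: 0.193
```

```bash
python3 st.py 0.441 -0.306 -76.6; python3 - <<'E'
from h import *
d=shot('side','d13'); s=shot('scene','s13')
a=d['frame'][270:400,330:460]; b=s['frame'][60:190,220:350]
cv2.imwrite('pics/ds13.png',np.hstack([cv2.resize(a,(400,400),interpolation=3),cv2.resize(b,(400,400),interpolation=3)]))
o=arm.observe(); M=R.from_rotvec(o['ee_rot']).as_matrix();toe=o['position']+M[:,0]*.1066
hole=[.4428,-.3081,.115]
print('toe',toe,'side toe,hole px',proj(d,toe),proj(d,hole),'scene',proj(s,toe),proj(s,hole))
E
```

```text
25.4 [ 0.4409 -0.3056  0.2438] w 0.193 F [ 0.0025  0.1363 -0.3337] yaw -76.52 tilt [0.0057 0.0005]
[-0.1377  0.34    0.8652  1.8165 -0.2915  1.1128  1.0645]
need 0.00878734916700541 -0.03775864081747016 -0.08447208136996665
toe [ 0.44202556 -0.30638591  0.13815265] side toe,hole px [394.57653077 324.04954644] [393.82178264 330.35130698] scene [278.49415102 106.56201768] [278.23977856 114.08931358]
```

View pics/ds13.png

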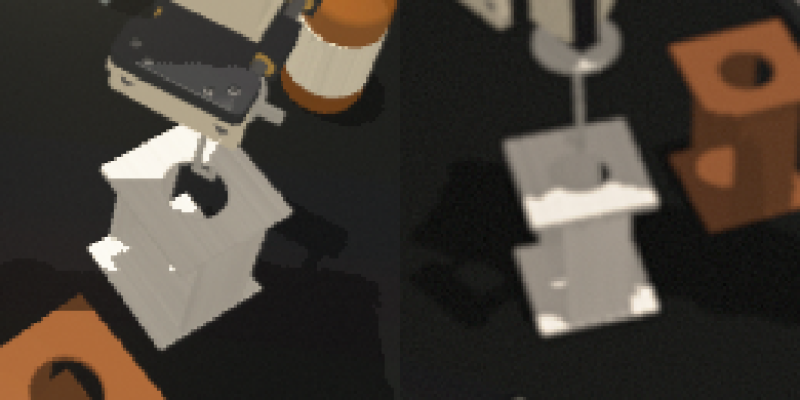

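Call:
servo_tool([
  [[0.1,0,-1],[0,0,0]],
  [[0.1,0,-2.2],[0,0,0]],
  [[0.1,0,-3.6],[0,0,0]],
  [[0.1,0,-5],[0,0,0]],
  [[0.1,0,-6.4],[0,0,0]],
  [[0.1,0,-7.8],[0,0,0]],
  [[0.1,0,-9],[0,0,0]],
  [[0.1,0,-10],[0,0,0]],
  [[0.1,0,-10.6],[0,0,0]],
  [[0.1,0,-11],[0,0,0]],
  [[0.1,0,-11.2],[0,0,0]],
  [[0.1,0,-11.2],[0,0,0]],
])

```text
clock: 26.7
position: [0.4424, -0.3064, 0.1328]
ee_rot: [1.037, 1.305, -1.03]
force: [-0.6, -0.0, -0.1]
width: 0.193
```

```bash
python3 st.py; python3 - <<'E'
from h import *
d=shot('side','d14'); s=shot('scene','s14')
a=d['frame'][270:400,330:460]; b=s['frame'][60:190,220:350]
cv2.imwrite('pics/ds14.png',np.hstack([cv2.resize(a,(400,400),interpolation=3),cv2.resize(b,(400,400),interpolation=3)]))
E
```

```text
26.7 [ 0.4424 -0.3064  0.1328] w 0.193 F [-0.644  -0.011  -0.0755] yaw -76.54 tilt [ 0.0072 -0.0004]
[-0.0453  0.474   0.772   1.9483 -0.4307  0.8821  1.1856]
```

View pics/ds14.png

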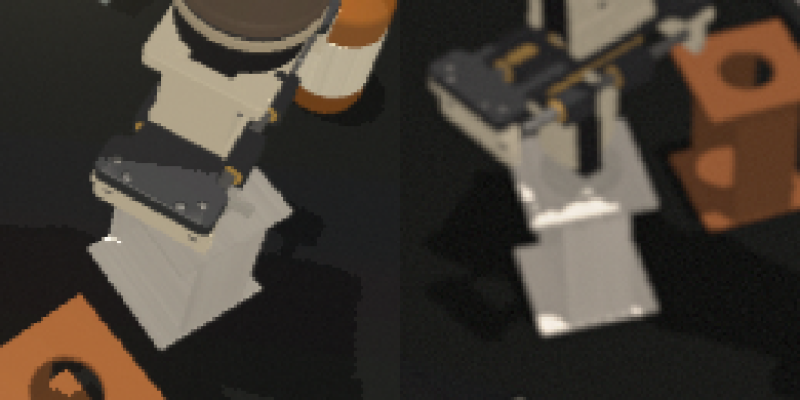

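Inserted, about 3 mm above rest. Lower to contact, then open.

Call:
servo_tool([
  [[0,0,-0.1],[0,0,0]],
  [[0,0,-0.2],[0,0,0]],
  [[0,0,-0.3],[0,0,0]],
  [[0,0,-0.35],[0,0,0]],
  [[0,0,-0.35],[0,0,0]],
])

```text
clock: 27.3
position: [0.4425, -0.3064, 0.1297]
ee_rot: [1.037, 1.305, -1.03]
force: [-1.7, 0.1, 1.7]
width: 0.191
```

Call:
servo_tool([
  [[0,0,0],[0,0,0]],
  [[0,0,0],[0,0,0]],
  [[0,0,0],[0,0,0]],
  [[0,0,0],[0,0,0]],
  [[0,0,0],[0,0,0]],
  [[0,0,0],[0,0,0]],
], grip=1.0)

```text
clock: 27.9
position: [0.4425, -0.3064, 0.1297]
ee_rot: [1.037, 1.305, -1.03]
force: [-0.5, 1.5, 0.4]
width: 0.664
```

Call:
servo_tool([
  [[0,0,1],[0,0,0]],
  [[0,0,3],[0,0,0]],
  [[0,0,6],[0,0,0]],
  [[0,0,9],[0,0,0]],
  [[0,0,12],[0,0,0]],
  [[0,0,13],[0,0,0]],
  [[0,0,13],[0,0,0]],
])

```text
clock: 28.6
position: [0.4431, -0.307, 0.2613]
ee_rot: [1.037, 1.302, -1.028]
force: [0.5, -0.1, 0.2]
width: 1.002
```

```bash
python3 st.py; python3 - <<'E'
from h import *
d=shot('side','d15'); s=shot('scene','s15'); w=shot('wrist','w15')
a=d['frame'][270:400,330:460]; b=s['frame'][60:190,220:350]
cv2.imwrite('pics/ds15.png',np.hstack([cv2.resize(a,(400,400),interpolation=3),cv2.resize(b,(400,400),interpolation=3)]))
c=s['frame'][180:420,290:510]; cv2.imwrite('pics/s15c.png',cv2.resize(c,None,fx=2.5,fy=2.5,interpolation=3))
E
```

```text
28.6 [ 0.4431 -0.307   0.2613] w 1.002 F [ 0.4884 -0.0848  0.1623] yaw -76.53 tilt [ 0.0107 -0.0015]
[-0.1494  0.3246  0.8778  1.7892 -0.279   1.1462  1.0521]
```

View pics/ds15.png

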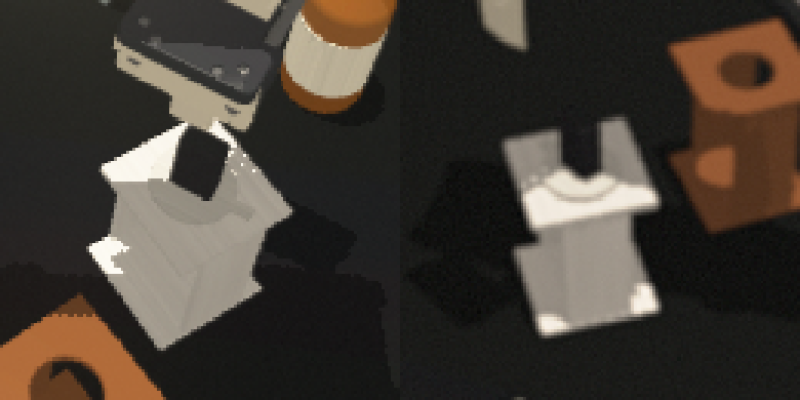

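View pics/s15c.png

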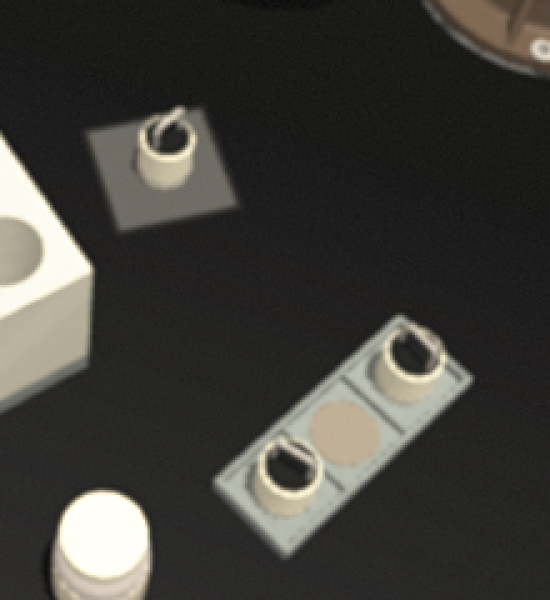

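```bash
python3 - <<'E'
from h import *
np.set_printoptions(precision=4,suppress=True)
s=arm.get_image('scene');d=arm.get_image('side')
f=lambda x,y:(290+x/2.5,180+y/2.5)
c=np.array([onz(s,f(*p),.014) for p in((400,315),(473,380),(283,557),(213,483))]);print(c,c.mean(0))
v=c[3]-c[0];print(np.degrees(np.arctan2(v[1],v[0])));v=c[2]-c[1];print(np.degrees(np.arctan2(v[1],v[0])))
print('seat',onz(s,f(344,433),.0045), [ (x['at'],onz(d,x['at'],.0045)) for x in arm.search_frame(d,'seat')])
print('cart', onz(s,f(166,138),.047),[(x['at'],x['score'],onz(d,x['at'],.03)) for x in arm.search_frame(d,'cartridge_mid')])
E
```

```text
[[0.353  0.2299 0.014 ]
 [0.3387 0.3016 0.014 ]
 [0.542  0.3426 0.014 ]
 [0.555  0.2728 0.014 ]] [0.4472 0.2867 0.014 ]
11.968265361968859
11.406921517412233
seat [0.4455 0.2856 0.0045] [([226.7, 218.4], array([0.4382, 0.2803, 0.0045]))]
cart [0.4367 0.0164 0.047 ] [([286.7, 264.9], 0.75, array([0.4385, 0.021 , 0.03  ]))]
```

Call:
servo_tool([
  [[0,1,0],[0,0,5]],
  [[-0.1,3,0],[0,0,13]],
  [[-0.2,6,0],[0,0,21]],
  [[-0.3,9,0],[0,0,29]],
  [[-0.4,12,0],[0,0,37]],
  [[-0.5,15,0],[0,0,45]],
  [[-0.6,18.5,0],[0,0,53]],
  [[-0.7,22,0],[0,0,61]],
  [[-0.8,25,0],[0,0,69]],
  [[-0.9,28,0],[0,0,77]],
  [[-1,31,0],[0,0,85]],
  [[-1.1,32,0],[0,0,88.2]],
])

```text
clock: 30.15
position: [0.4307, 0.0168, 0.2584]
ee_rot: [-0.161, 1.564, 0.172]
force: [-0.4, -1.6, -0.2]
width: 0.998
```

Call:
servo_tool([
  [[0,0,-1],[0,0,0]],
  [[0,0,-2],[0,0,0]],
  [[0,0,-2],[0,0,0]],
])

```text
clock: 30.45
position: [0.4295, 0.0156, 0.2365]
ee_rot: [-0.16, 1.568, 0.169]
force: [-0.2, -0.4, -0.0]
width: 0.998
```

```bash
python3 st.py; python3 - <<'E'
from h import *
w=shot('wrist','w16'); print(w['position'],w['rotation'])
E
```

```text
30.45 [0.4295 0.0156 0.2365] w 0.998 F [-0.1873 -0.3554 -0.0246] yaw 11.99 tilt [-0.0038  0.0055]
[-0.5638  0.0954  0.4508  2.0283 -0.0552  1.0312  1.6938]
[ 0.34806972 -0.00295069  0.39530936] [1.84505774 2.27642236 0.35971039]
```

View pics/w16.png

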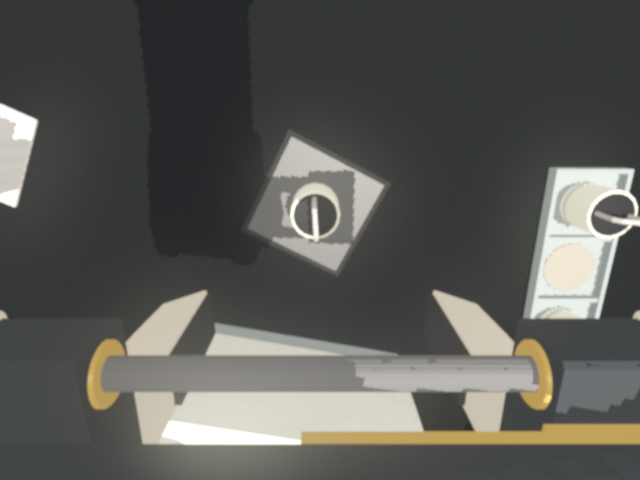

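```bash
python3 - <<'E'
from h import *
np.set_printoptions(precision=4,suppress=True)
im=dict(position=[0.34807,-0.00295,0.39531],rotation=np.array([1.84506,2.27642,0.35971]),fx=406.31,fy=406.31,cx=319.41,cy=241.97)
print('cart',onz(im,(316.2,214.5),.047),onz(im,(291.5,214),.047),onz(im,(340.5,214),.047))
print('seat',onz(im,(571,268),.0045))
for p in((551,168),(634,169)):print(onz(im,p,.014))
c=np.array([onz(im,p,.003) for p in((292,131),(389,184),(337,274),(243,229))]);print('mat',c,c.mean(0))
E
```

```text
cart [0.4321 0.0141 0.047 ] [ 0.4361 -0.0073  0.047 ] [0.4272 0.0349 0.047 ]
seat [0.4435 0.2858 0.0045]
[0.351  0.2211 0.014 ]
[0.3358 0.2977 0.014 ]
mat [[ 0.3691 -0.0223  0.003 ]
 [ 0.3983  0.0791  0.003 ]
 [ 0.5004  0.0505  0.003 ]
 [ 0.4724 -0.0525  0.003 ]] [0.4351 0.0137 0.003 ]
```

Call:
servo_tool([
  [[0.25,-0.15,-2],[0,0,-0.3]],
  [[0.25,-0.15,-5],[0,0,-0.3]],
  [[0.25,-0.15,-8],[0,0,-0.3]],
  [[0.25,-0.15,-11],[0,0,-0.3]],
  [[0.25,-0.15,-14],[0,0,-0.3]],
  [[0.25,-0.15,-16.5],[0,0,-0.3]],
  [[0.25,-0.15,-18.5],[0,0,-0.3]],
  [[0.25,-0.15,-20],[0,0,-0.3]],
  [[0.25,-0.15,-21.2],[0,0,-0.3]],
  [[0.25,-0.15,-21.8],[0,0,-0.3]],
  [[0.25,-0.15,-21.9],[0,0,-0.3]],
  [[0.25,-0.15,-21.9],[0,0,-0.3]],
])

```text
clock: 31.7
position: [0.4327, 0.0137, 0.0185]
ee_rot: [-0.155, 1.567, 0.164]
force: [0.4, -0.3, 0.1]
width: 1.0
```

```bash
python3 st.py; python3 - <<'E'
from h import *
w=shot('wrist','w17'); d=shot('side','d17')
a=d['frame'][180:330,210:360]; cv2.imwrite('pics/wd17.png',np.hstack([cv2.resize(w['frame'],(440,330)),cv2.resize(a,(330,330),interpolation=3)]))
E
```

```text
31.7 [0.4327 0.0137 0.0185] w 1.0 F [ 0.4131 -0.2779  0.0775] yaw 11.63 tilt [-0.0027  0.0056]
[-0.3918  0.4666  0.3143  2.2566 -0.3308  0.4623  1.9631]
```

View pics/wd17.png

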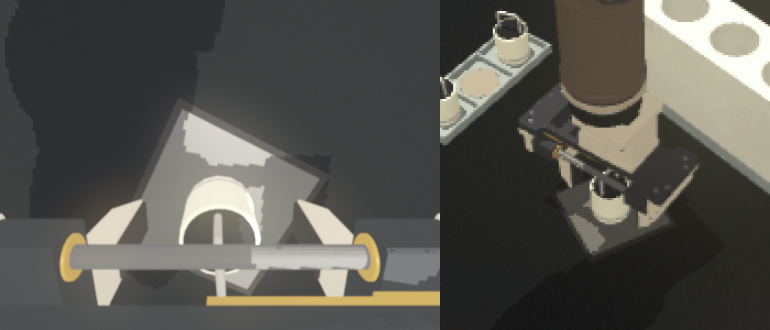

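Call:
servo_tool([
  [[0,0,0],[0,0,0]],
  [[0,0,0],[0,0,0]],
  [[0,0,0],[0,0,0]],
  [[0,0,0],[0,0,0]],
  [[0,0,0],[0,0,0]],
  [[0,0,0],[0,0,0]],
  [[0,0,0],[0,0,0]],
  [[0,0,0],[0,0,0]],
], grip=0.3, squeeze=18)

```text
clock: 32.6
position: [0.4329, 0.014, 0.0188]
ee_rot: [-0.155, 1.566, 0.165]
force: [0.7, 0.1, 1.1]
width: 0.476
```

Call:
servo_tool([
  [[0,0,0],[0,0,0]],
  [[0,0,0.5],[0,0,0]],
  [[0,0,1.5],[0,0,0]],
  [[0,0,3],[0,0,0]],
  [[0,0,5],[0,0,0]],
  [[0,0,7],[0,0,0]],
  [[0,0,9],[0,0,0]],
  [[0,0,10.5],[0,0,0]],
  [[0,0,11],[0,0,0]],
  [[0,0,11],[0,0,0]],
])

```text
clock: 33.6
position: [0.4332, 0.0142, 0.1296]
ee_rot: [-0.155, 1.565, 0.165]
force: [-0.6, 0.2, -1.6]
width: 0.479
```

```bash
python3 st.py 0.444 0.2845 11.7; python3 - <<'E'
from h import *
w=shot('wrist','w18'); d=shot('side','d18')
a=d['frame'][130:280,210:360]; cv2.imwrite('pics/wd18.png',np.hstack([cv2.resize(w['frame'],(440,330)),cv2.resize(a,(330,330),interpolation=3)]))
E
```

```text
33.6 [0.4332 0.0142 0.1296] w 0.479 F [-0.5973  0.2423 -1.5804] yaw 11.68 tilt [-0.0005  0.0065]
[-0.519   0.2569  0.4473  2.1668 -0.1716  0.7495  1.8162]
need 1.0768854900907343 27.03466472562588 0.024824407683150085
```

View pics/wd18.png

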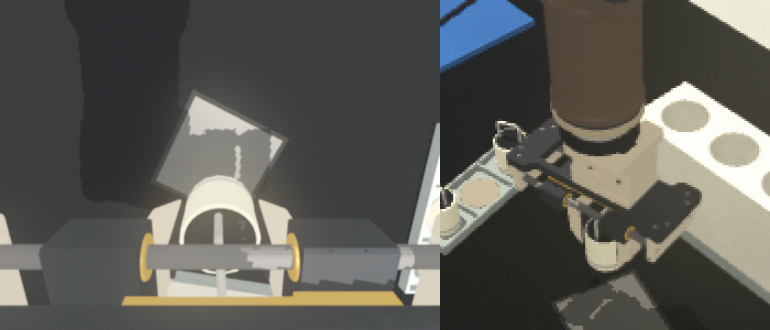

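Call:
servo_tool([
  [[0,0.5,0],[0,0,0]],
  [[0.1,1.8,0],[0,0,0]],
  [[0.2,3.6,0],[0,0,0]],
  [[0.4,5.8,0],[0,0,0]],
  [[0.5,8.2,0],[0,0,0]],
  [[0.6,10.6,0],[0,0,0]],
  [[0.7,13,0],[0,0,0]],
  [[0.8,15,0],[0,0,0]],
  [[0.9,16.5,0],[0,0,0]],
  [[1,17,0],[0,0,0]],
  [[1,17,0],[0,0,0]],
])

```text
clock: 34.8
position: [0.4424, 0.1843, 0.1281]
ee_rot: [-0.156, 1.567, 0.165]
force: [0.3, -0.4, -1.5]
width: 0.476
```

```bash
python3 st.py 0.444 0.2845 11.7; python3 - <<'E'
from h import *
w=shot('wrist','w19'); print(list(w['position']),list(w['rotation']))
for x in arm.search_frame(w,'seat'): print(x)
E
```

```text
34.8 [0.4424 0.1843 0.1281] w 0.476 F [ 0.2596 -0.3798 -1.49  ] yaw 11.72 tilt [-0.0031  0.0053]
[-0.8042  0.3267  0.3832  2.0634 -0.1797  0.7824  1.4641]
need 0.15782161908067804 10.02423651049843 -0.016497335450809558
[np.float64(0.3607457671366236), np.float64(0.16607694152271674), np.float64(0.2868203011731624)] [np.float64(1.8495790725844514), np.float64(2.271085055922911), np.float64(0.3593536143069329)]
{'at': [448.5, 259.8], 'score': 0.9}
```

View pics/w19.png

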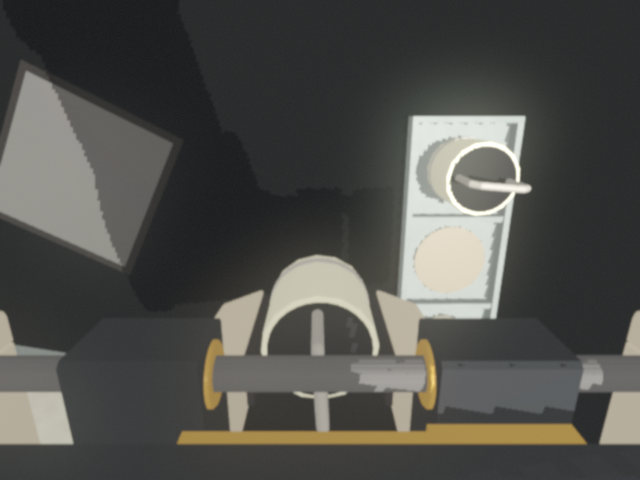

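```bash
python3 - <<'E'
from h import *
np.set_printoptions(precision=4,suppress=True)
im=dict(position=[0.36075,0.16608,0.28682],rotation=np.array([1.84958,2.27109,0.35935]),fx=406.31,fy=406.31,cx=319.41,cy=241.97)
for p in((451,260),(448.5,259.8)):print(onz(im,p,.0045))
a,b=onz(im,(410,117),.014),onz(im,(525,117),.014);print(a,b,(a+b)/2,np.degrees(np.arctan2(*(b-a)[1::-1]))-90)
print(onz(im,(503,216),.014),onz(im,(412,216),.014),onz(im,(494,303),.014))
M=R.from_rotvec([-.156,1.567,.165]).as_matrix();print(.0185*M[:,2])
# held cart center: top ring px
print('held top',onz(im,(319.5,348),.1281+.0282))
E
```

```text
[0.4429 0.2843 0.0045]
[0.4431 0.2825 0.0045]
[0.3516 0.2251 0.014 ] [0.3365 0.2977 0.014 ] [0.344  0.2614 0.014 ] 11.726059903933347
[0.4017 0.306  0.014 ] [0.4145 0.2442 0.014 ] [0.4663 0.3219 0.014 ]
[ 0.0181  0.0038 -0.    ]
held top [0.4416 0.1836 0.1563]
```

Call:
servo_tool([
  [[0,1,0],[0,0,0]],
  [[0.05,3,0],[0,0,0]],
  [[0.1,5.2,0],[0,0,0]],
  [[0.1,7.2,0],[0,0,0]],
  [[0.15,8.8,0],[0,0,0]],
  [[0.15,9.7,0],[0,0,0]],
  [[0.15,9.95,0],[0,0,0]],
  [[0.15,9.95,-1.5],[0,0,0]],
  [[0.15,9.95,-3],[0,0,0]],
  [[0.15,9.95,-4],[0,0,0]],
  [[0.15,9.95,-4.5],[0,0,0]],
  [[0.15,9.95,-4.5],[0,0,0]],
])

```text
clock: 36.1
position: [0.4438, 0.2818, 0.0828]
ee_rot: [-0.155, 1.568, 0.162]
force: [0.9, 0.1, -1.5]
width: 0.476
```

```bash
python3 st.py 0.444 0.284 11.7; python3 - <<'E'
from h import *
w=shot('wrist','w20'); d=shot('side','d20'); s=shot('scene','s20')
a=d['frame'][150:260,180:290];b=s['frame'][290:410,370:490]; cv2.imwrite('pics/x20.png',np.hstack([cv2.resize(a,(400,400),interpolation=3),cv2.resize(b,(400,400),interpolation=3)]))
E
```

```text
36.1 [0.4438 0.2818 0.0828] w 0.476 F [ 0.8746  0.096  -1.4547] yaw 11.57 tilt [-0.0038  0.0042]
[-0.9112  0.4595  0.3337  1.9949 -0.2299  0.7233  1.3366]
need 0.024091712792834175 0.2214303749101254 0.12839051232844056
```

View pics/x20.png

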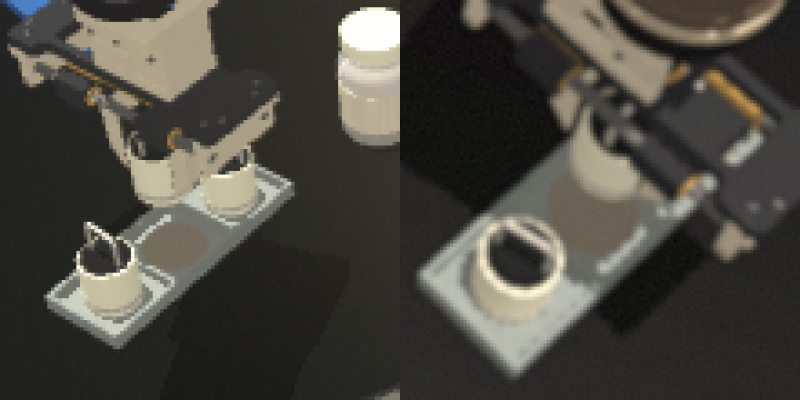

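View pics/w20.png

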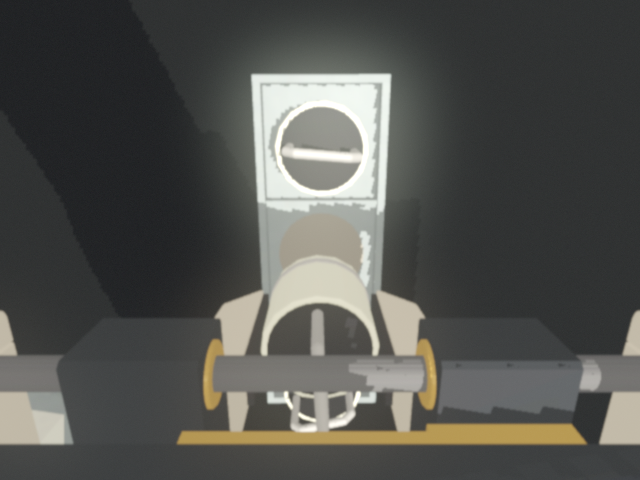

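Call:
servo_tool([
  [[0,0,-0.8],[0,0,0]],
  [[0,0,-1.8],[0,0,0]],
  [[0,0,-2.8],[0,0,0]],
  [[0,0,-3.8],[0,0,0]],
  [[0,0,-4.6],[0,0,0]],
  [[0,0,-5.2],[0,0,0]],
  [[0,0,-5.6],[0,0,0]],
  [[0,0,-5.8],[0,0,0]],
  [[0,0,-6],[0,0,0]],
  [[0,0,-6.1],[0,0,0]],
  [[0,0,-6.1],[0,0,0]],
])

```text
clock: 37.35
position: [0.4444, 0.2826, 0.0229]
ee_rot: [-0.154, 1.567, 0.164]
force: [0.3, 0.1, -1.8]
width: 0.473
```

```bash
python3 st.py 0.444 0.284 11.7; python3 - <<'E'
from h import *
w=shot('wrist','w21'); d=shot('side','d21'); s=shot('scene','s21')
a=d['frame'][150:260,180:290];b=s['frame'][290:410,370:490]; cv2.imwrite('pics/x21.png',np.hstack([cv2.resize(a,(400,400),interpolation=3),cv2.resize(b,(400,400),interpolation=3)]))
E
```

```text
37.35 [0.4444 0.2826 0.0229] w 0.473 F [ 0.3226  0.1381 -1.7728] yaw 11.6 tilt [-0.0022  0.0057]
[-0.8721  0.5541  0.2856  2.0333 -0.2809  0.5894  1.381 ]
need -0.03805393946847424 0.1402384012347102 0.10190357736491684
```

View pics/x21.png

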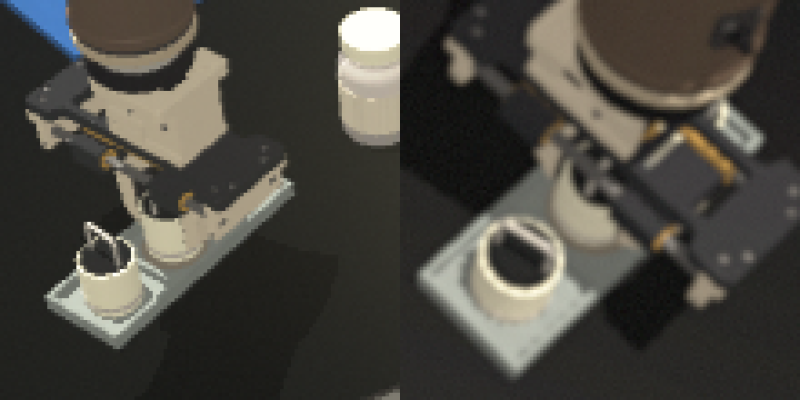

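View pics/w21.png

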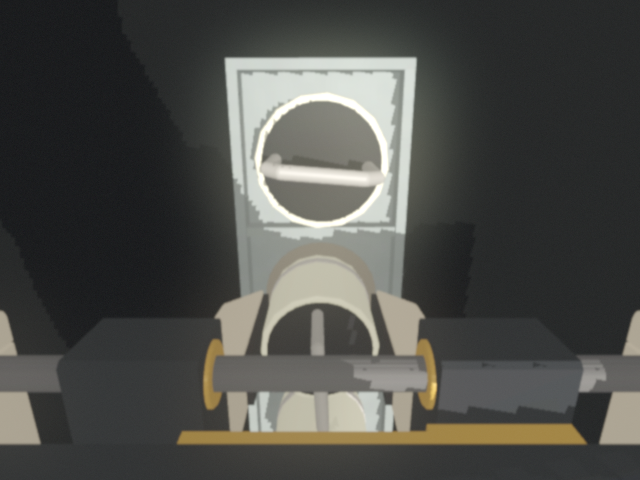

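Call:
servo_tool([
  [[0,0,-0.1],[0,0,0]],
  [[0,0,-0.15],[0,0,0]],
  [[0,0,-0.2],[0,0,0]],
  [[0,0,-0.25],[0,0,0]],
  [[0,0,-0.25],[0,0,0]],
])

```text
clock: 38.0
position: [0.4444, 0.2826, 0.0204]
ee_rot: [-0.154, 1.567, 0.164]
force: [-0.9, -0.2, -1.4]
width: 0.479
```

```bash
python3 st.py
```

```text
38.0 [0.4444 0.2826 0.0204] w 0.479 F [-0.8975 -0.2205 -1.4296] yaw 11.59 tilt [-0.0022  0.0058]
[-0.8703  0.5581  0.2834  2.0345 -0.283   0.584   1.3827]
```

Call:
servo_tool([
  [[0,0,-0.05],[0,0,0]],
  [[0,0,-0.1],[0,0,0]],
  [[0,0,-0.1],[0,0,0]],
])

```text
clock: 38.3
position: [0.4444, 0.2826, 0.0198]
ee_rot: [-0.154, 1.566, 0.164]
force: [-1.1, -2.1, 5.7]
width: 0.475
```

```bash
python3 st.py
```

```text
38.3 [0.4444 0.2826 0.0198] w 0.475 F [-1.0841 -2.1429  5.6801] yaw 11.59 tilt [-0.0022  0.006 ]
[-0.8696  0.5591  0.2826  2.0349 -0.2837  0.5825  1.3835]
```

Seated (reaction about 6 N upward). Open and rise.

Call:
servo_tool([
  [[0,0,0],[0,0,0]],
  [[0,0,0],[0,0,0]],
  [[0,0,0],[0,0,0]],
  [[0,0,0],[0,0,0]],
  [[0,0,0],[0,0,0]],
  [[0,0,0],[0,0,0]],
  [[0,0,0],[0,0,0]],
], grip=0.9)

```text
clock: 39.0
position: [0.4444, 0.2827, 0.0198]
ee_rot: [-0.154, 1.567, 0.164]
force: [-0.3, -0.5, -0.1]
width: 0.899
```

Call:
servo_tool([
  [[0,0,0.5],[0,0,0]],
  [[0,0,2],[0,0,0]],
  [[0,0,4],[0,0,0]],
  [[0,0,7],[0,0,0]],
  [[0,0,10],[0,0,0]],
  [[0,0,14],[0,0,0]],
  [[0,0,18],[0,0,0]],
  [[0,0,20],[0,0,0]],
  [[0,0,20],[0,0,0]],
])

```text
clock: 39.9
position: [0.4459, 0.2835, 0.2233]
ee_rot: [-0.151, 1.562, 0.166]
force: [0.0, -0.0, -0.5]
width: 0.898
```

```bash
python3 st.py; python3 - <<'E'
from h import *
np.set_printoptions(precision=4,suppress=True)
w=shot('wrist','w22'); d=shot('side','d22'); s=shot('scene','s22')
cv2.imwrite('pics/w22.png',w['frame'])
E
```

```text
39.9 [0.4459 0.2835 0.2233] w 0.898 F [ 0.0377 -0.0489 -0.4581] yaw 11.58 tilt [0.0022 0.0101]
[-0.9779  0.2814  0.4012  1.8434 -0.1348  1.0346  1.2503]
```

View pics/w22.png

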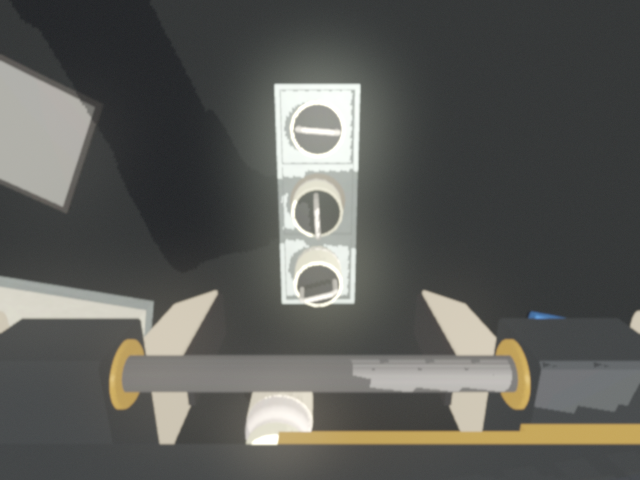

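View pics/d22.png

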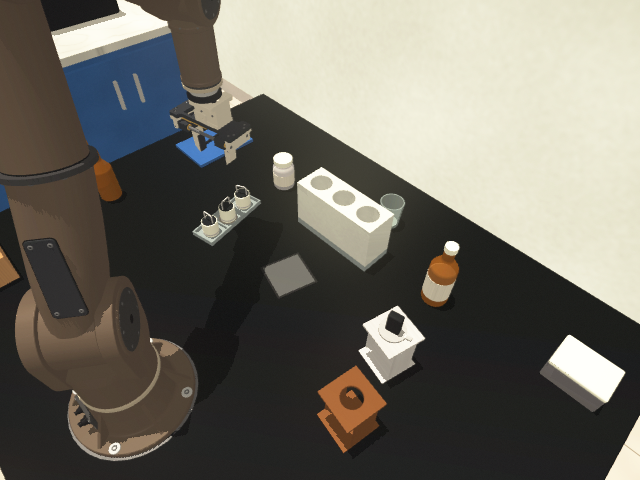

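View pics/s22.png

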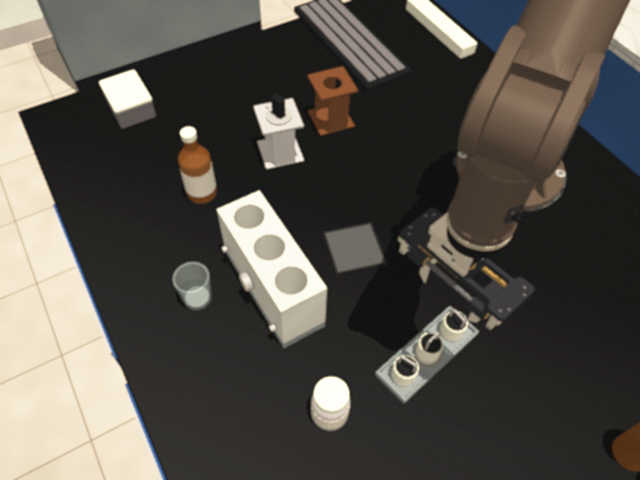

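The cartridge is upright in the middle cell (wrist picture, about 317,210). The hook hangs in the white stand (scene, about 279,112). The other objects look unmoved and the arm is clear.

```bash
python3 -c "
from cell import arm
print(arm.sign_off())"
```

```text
the job is handed in; nothing more can be done
None
```

The job is done and handed in at about 40 s of the 72 s allowed. I used the hook to draw the spent cartridge out of the block's +y well and stood it on the rubber mat. I then unhooked it, hung the hook back in the aluminium stand, and placed the cartridge by its body in the tray's middle cell.

**Last pictures (all three cameras):** The cartridge stands upright in the free cell between the two used ones. The hook's guard disc rests on the stand plate. The plugs were not touched, but the last pictures do not show down into the wells. The used cartridges, bottle, jar and beaker look unmoved. The gripper was open and about 20 cm above the tray.

**Forces:** The highest reading I saw was about 6 N, when the cartridge touched down in the tray. These are readings taken at the end of each move, not continuous peaks.

**Disagreements:** The side camera's position for the tray cell was about 6 mm off the other views, so I used the wrist camera. My pre-release estimate put the cartridge within about 2–3 mm of the cell centre; I did not measure it again after release. No check failed.

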